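# Slacken, refill and retighten the condenser turret

## Robot

A 6-joint arm with a two-finger parallel gripper is mounted at the origin on the work surface. World frame = base frame: x ahead of the robot, y to its left, z up, the work surface at z = 0. Lengths are in m, angles in rad, forces in N, time in s.
With the tool pointing down it reaches from about 0.35 to 0.775 m from the base axis. Payload 7.3 kg.
Tool frame: the origin (TCP) lies between the finger pads; the fingertips stand ahead of it and the grasp point (between the pads) lies 6 mm ahead of it (robot.tip_extent is the x of the fingertips in the tool frame, in m); x points along the fingers, z is the direction in which the jaws open and shut, and the axes are right-handed (so a half turn about x gives the same grasp; the last joint's range is limited). The gripper opens to 92 mm and grips with 3 to 60 N. Pads are 19 mm wide; open, the fingers measure 130 mm over their backs; the gripper's body (75 mm by 190 mm) begins 47 mm behind the grasp point.
Start: joints at [1.06, 0.342, 1.524, -0, 1.275, -0.146], TCP at [0.187, 0.49, 0.252] pointing down, gripper open.
Joint ranges: [-2.53, 2.53], [-0.77, 2.02], [0.04, 2.7], [-1, 4.14], [0.28, 2.66], [-3.11, 3.11]. Speed limits (rad/s): [2.57, 2.57, 3.14, 3.14, 3.14, 3.14].

## Interface

Orientations are given as [roll, pitch, yaw] about the fixed x, y, z axes, in that order (R = Rz(yaw) Ry(pitch) Rx(roll)).
In Python, from cell import robot gives the robot as it stands. The module is installed in compiled form; this text tells all that it offers.
- The arm moves only by the shell command python3 -m creep 'ROWS' [FORCE]. ROWS is JSON, a list of rows, each an object with "translation": the shift along the tool's x, y, z in m, a list of three; "twist": the turn, a rotation vector about the tool's x, y, z in rad, a list of three; "hand": the opening in per cent of the stroke, from 0 (shut) to 100 (fully open). A call has 1 to 5 rows; each row is the pose to reach, as a shift and turn from the pose measured when the call began, along the tool's axes at that moment; what a row does not reach only later rows make up. A row lasts 1/10 s, in which the tool goes at most 50 mm and 8.59 degrees, less where a joint would pass 70% of its speed; a pose out of reach is approached as far as the arm can. A call with a gripper value outside its range is refused whole. The fingers move at their own pace and stop on an object; FORCE is the grip in N (left out, the last holds). Time passes only in rows, so rows that repeat a pose let the fingers close. It gives the time, the measured TCP pose, the force and the opening at its end, in the units of the state.
- robot.observe(): the state, without advancing time (a new reading comes with each control period).
- robot.read_camera(name): name is "scene" or "top"; returns the picture (420x560x3 uint8, blue, green, red); there is no depth.
- robot.calibration(name): a dict with "intrinsics" (3x3 intrinsics, pixels), "cam_to_world" (4x4, takes a point from camera to world coordinates). Camera axes: x right, y up, looking along -z (the intrinsics and any distortion apply to the point x, -y, -z); pixel columns grow to the right and rows downward; lengths in m; the calibration is good to about 2 mm. A picture is of the moment at which its call begins. calibration takes no time and is no camera call.
- robot.hand_in(): hands the job in, once; it reports no verdict.
The state is a dict: "time": time; "qpos": joint angles; "qvel": joint speeds; "joint_efforts": joint torques, N m; "tool_pos": TCP position; "tool_rot": TCP orientation; "contact_force": force on the tool from outside, world axes, zero at the start; "torque": the same for the moment, N m; "opening": finger opening in m.
Only numpy, scipy, OpenCV 4.12 (cv2) and the standard library are available. Lean on these libraries where they do the work, as an engineer would, in place of code of your own. Each camera call takes 0.05 s, during which the arm holds its last target. There are 200 camera calls.

## Task

With the two-pin spanner, both pins in the ring's holes, turn the turret's retaining ring anticlockwise to its slack stop, and stand the spanner back in its stand. Then put the lens cells from the mat into the turret, barrel up, each right down in the pocket of its own number (1 is the shortest), one after another from the lowest number to the highest; pockets of missing cells stay empty. Last, with both pins in the holes again, turn the ring clockwise until it is fully home, and finish with the spanner back in its stand, pins down in the holes, and everything else left where it was.

Things in the scene. Friction and masses are not known exactly. Their poses are not given: they have to be found in the camera images.
- turret: condenser lens turret on its service base: a grey disc 236 mm across and 24 mm high, fixed; origin at the centre of its underside, z up, x towards pocket 1. Five aluminium pockets stand on it, 78 mm from its axis, 72 degrees apart. A steel index tab sticks out of the rim at pocket 1; 2 to 5 follow anticlockwise seen from above, each with as many brass studs by the rim as its number
- pocket1 (a point): centre of the floor of pocket 1: a round pocket 49 mm inside, 57 mm outside, 12 mm deep, its floor 26 mm and rim 38 mm above the bench
- pocket2 (a point): centre of the floor of pocket 2: a round pocket 49 mm inside, 57 mm outside, 12 mm deep, its floor 26 mm and rim 38 mm above the bench
- pocket3 (a point): centre of the floor of pocket 3: a round pocket 49 mm inside, 57 mm outside, 12 mm deep, its floor 26 mm and rim 38 mm above the bench
- pocket4 (a point): centre of the floor of pocket 4: a round pocket 49 mm inside, 57 mm outside, 12 mm deep, its floor 26 mm and rim 38 mm above the bench
- pocket5 (a point): centre of the floor of pocket 5: a round pocket 49 mm inside, 57 mm outside, 12 mm deep, its floor 26 mm and rim 38 mm above the bench
- ring (a joint): angle of the brass retaining ring in the middle of the turret (68 mm across, 24 mm bore, 10 mm thick, its top 40 mm above the bench). Grows as the ring is turned clockwise seen from above: 0 at its hard slack stop, 1.1 rad at its hard tight stop (fully home); found at 0.8 to 1.1. It takes about 0.06 N m to turn and stays where it is left
- ring_hole_a (a point): mouth of one of the ring's two spanner holes, in the ring's top face: 8 mm wide, 10 mm deep, 22 mm from the ring's axis; turns with the ring
- ring_hole_b (a point): mouth of the other hole, opposite, 44 mm from the first
- spanner: two-pin spanner, 150 g, standing in its stand. Steel crossbar 64 (x) x 30 (y) x 8 mm; two pins 5 mm thick, tapered at the tip, stick 9 mm down from it, 22 mm to either side along x; on a 12 mm round stem a flat black grip, 36 (x) x 12 (y) mm, from 79 to 121 mm above the origin. Origin at the centre of the crossbar's underside, which comes to rest on ring or stand; z up the stem. Both ends alike
- spanner_pin_a (a point): tip of the pin at +x
- spanner_pin_b (a point): tip of the pin at -x
- stand: the spanner's stand, a black block 80 (x) x 44 (y) x 24 (z) mm fixed to the bench (a fixed glass jar 75 mm high stands 5 cm or more beyond it), with two holes 9 mm wide and 14 mm deep in its top, 22 mm to either side along x; origin at the centre of its underside
- stand_hole_a (a point): mouth of the stand's hole at +x
- stand_hole_b (a point): mouth of the stand's hole at -x
- lens1: lens cell 1, 36 mm high overall, 150 g, standing on the mat barrel up: a flat aluminium flange 44 mm across and 16 mm high with a steel lens barrel on it, 24 mm across and 20 mm long, with 1 dark groove round it. Origin at the centre of its underside, z up. May be absent
- lens2: lens cell 2, 43 mm high overall, 150 g, standing on the mat barrel up: a flat aluminium flange 44 mm across and 16 mm high with a steel lens barrel on it, 24 mm across and 27 mm long, with 2 dark grooves round it. Origin at the centre of its underside, z up. May be absent
- lens3: lens cell 3, 50 mm high overall, 150 g, standing on the mat barrel up: a flat aluminium flange 44 mm across and 16 mm high with a steel lens barrel on it, 24 mm across and 34 mm long, with 3 dark grooves round it. Origin at the centre of its underside, z up. May be absent
- lens4: lens cell 4, 57 mm high overall, 150 g, standing on the mat barrel up: a flat aluminium flange 44 mm across and 16 mm high with a steel lens barrel on it, 24 mm across and 41 mm long, with 4 dark grooves round it. Origin at the centre of its underside, z up. May be absent
- lens5: lens cell 5, 64 mm high overall, 150 g, standing on the mat barrel up: a flat aluminium flange 44 mm across and 16 mm high with a steel lens barrel on it, 24 mm across and 48 mm long, with 5 dark grooves round it. Origin at the centre of its underside, z up. May be absent
- dust_cap: a loose black plastic cap, 36 mm across and 10 mm high, at the far edge of the mat with the lens cells; a bystander
- petri_dish: a shallow clear dish, 70 mm across and 14 mm high, on the near left of the turret; a bystander
- oil_bottle: a small amber bottle, 30 mm across and 60 mm high, on the near right of the turret; a bystander
- slide_box: a grey box 85 x 100 x 34 mm high, beyond the turret on the right; a bystander
Things that resemble listed ones, but are neither listed nor needed, are in the scene too. Leave any yellow look-alike of the lens5 alone.

How it is judged:
On the way, in this order (a step that is already met when the one before it is completed fails the run):
1. both spanner pins are in the ring's holes before the ring is turned (((horizontal distance between spanner_pin_a and ring_hole_a below 0.004 m and z of spanner_pin_a in the frame of ring_hole_a below -0.005 m and horizontal distance between spanner_pin_b and ring_hole_b below 0.004 m and z of spanner_pin_b in the frame of ring_hole_b below -0.005 m) or (horizontal distance between spanner_pin_a and ring_hole_b below 0.004 m and z of spanner_pin_a in the frame of ring_hole_b below -0.005 m and horizontal distance between spanner_pin_b and ring_hole_a below 0.004 m and z of spanner_pin_b in the frame of ring_hole_a below -0.005 m)) and value of joint ring above 0.65 rad), for 0.2 s.
2. the ring is turned to its slack stop with the spanner in it (((horizontal distance between spanner_pin_a and ring_hole_a below 0.004 m and z of spanner_pin_a in the frame of ring_hole_a below -0.005 m and horizontal distance between spanner_pin_b and ring_hole_b below 0.004 m and z of spanner_pin_b in the frame of ring_hole_b below -0.005 m) or (horizontal distance between spanner_pin_a and ring_hole_b below 0.004 m and z of spanner_pin_a in the frame of ring_hole_b below -0.005 m and horizontal distance between spanner_pin_b and ring_hole_a below 0.004 m and z of spanner_pin_b in the frame of ring_hole_a below -0.005 m)) and value of joint ring below 0.07 rad), for 0.1 s.
3. the spanner is back in its stand (((horizontal distance between spanner_pin_a and stand_hole_a below 0.005 m and z of spanner_pin_a in the frame of stand_hole_a below -0.005 m and horizontal distance between spanner_pin_b and stand_hole_b below 0.005 m and z of spanner_pin_b in the frame of stand_hole_b below -0.005 m) or (horizontal distance between spanner_pin_a and stand_hole_b below 0.005 m and z of spanner_pin_a in the frame of stand_hole_b below -0.005 m and horizontal distance between spanner_pin_b and stand_hole_a below 0.005 m and z of spanner_pin_b in the frame of stand_hole_a below -0.005 m)) and angle between spanner's own z axis and vertical below 0.15 rad), for 0.2 s.
4. lens cell 1 stands in pocket 1 (horizontal distance between lens1 and pocket1 below 0.004 m and z of lens1 in the frame of pocket1 below 0.0025 m and angle between lens1's own z axis and vertical below 0.1 rad), for 0.2 s.
5. lens cell 2 stands in pocket 2 (horizontal distance between lens2 and pocket2 below 0.004 m and z of lens2 in the frame of pocket2 below 0.0025 m and angle between lens2's own z axis and vertical below 0.1 rad), for 0.2 s.
6. lens cell 3 stands in pocket 3 (horizontal distance between lens3 and pocket3 below 0.004 m and z of lens3 in the frame of pocket3 below 0.0025 m and angle between lens3's own z axis and vertical below 0.1 rad), for 0.2 s.
7. lens cell 4 stands in pocket 4 (horizontal distance between lens4 and pocket4 below 0.004 m and z of lens4 in the frame of pocket4 below 0.0025 m and angle between lens4's own z axis and vertical below 0.1 rad), for 0.2 s.
8. lens cell 5 stands in pocket 5 (horizontal distance between lens5 and pocket5 below 0.004 m and z of lens5 in the frame of pocket5 below 0.0025 m and angle between lens5's own z axis and vertical below 0.1 rad), for 0.2 s.
9. both spanner pins are in the ring's holes again before the ring is turned (((horizontal distance between spanner_pin_a and ring_hole_a below 0.004 m and z of spanner_pin_a in the frame of ring_hole_a below -0.005 m and horizontal distance between spanner_pin_b and ring_hole_b below 0.004 m and z of spanner_pin_b in the frame of ring_hole_b below -0.005 m) or (horizontal distance between spanner_pin_a and ring_hole_b below 0.004 m and z of spanner_pin_a in the frame of ring_hole_b below -0.005 m and horizontal distance between spanner_pin_b and ring_hole_a below 0.004 m and z of spanner_pin_b in the frame of ring_hole_a below -0.005 m)) and value of joint ring below 0.4 rad), for 0.2 s.
10. the ring is turned home with the spanner in it (((horizontal distance between spanner_pin_a and ring_hole_a below 0.004 m and z of spanner_pin_a in the frame of ring_hole_a below -0.005 m and horizontal distance between spanner_pin_b and ring_hole_b below 0.004 m and z of spanner_pin_b in the frame of ring_hole_b below -0.005 m) or (horizontal distance between spanner_pin_a and ring_hole_b below 0.004 m and z of spanner_pin_a in the frame of ring_hole_b below -0.005 m and horizontal distance between spanner_pin_b and ring_hole_a below 0.004 m and z of spanner_pin_b in the frame of ring_hole_a below -0.005 m)) and value of joint ring above 1.03 rad), for 0.1 s.
At the end, for the whole second after the job is handed in: Every lens cell present stands upright and still on the floor of the pocket of its number (within 4 mm of the centre, less than 2.5 mm above the floor), the ring stands at 1.03 rad or more, and the spanner stands released in its stand with both pins at least 5 mm down in the holes (all of step 3 and all of step 4 and all of step 5 and all of step 6 and all of step 7 and all of step 8 and linear speed of each of lens1, lens2, lens3, lens4, lens5, spanner below 0.03 m/s and value of joint ring above 1.03 rad); the robot touches nothing.
It fails at once if the dust cap is shoved more than 4 cm from its place (distance of dust_cap from where it was at the start of the episode above 0.04 m).
It fails at once if the petri dish is shoved more than 4 cm from its place (distance of petri_dish from where it was at the start of the episode above 0.04 m).
It fails at once if the oil bottle is shoved more than 4 cm from its place (distance of oil_bottle from where it was at the start of the episode above 0.04 m).
It fails at once if the slide box is shoved more than 4 cm from its place (distance of slide_box from where it was at the start of the episode above 0.04 m).
Of lens1, lens2, lens3, lens4, lens5 only 3 to 5 are there at a start; the rules pass over those that are not, and their reading is None.
At some moment in a run one of lens1, lens2, lens3, lens4, lens5 may be knocked a few centimetres aside while the robot is not near it.
It also fails if it takes over 210 s, if anything falls off the work surface, if the arm or the gripper's body presses on something with over 40 N, if the wrist force passes 120 N, or if a joint passes its speed limit or range.

## Working session

There is one attempt and no reset: what is moved stays moved. The work goes in short steps, Python scripts to look and compute and a shell command to move; the robot and the scene stay as the last step left them, time stands still between calls to the robot, and variables do not carry over. Pictures are saved under pics/ and viewed, about 12 in all and at most 16, crops included, and the job is handed in when it is done.

```bash
mkdir -p pics
cat > h.py <<'E'
import numpy as np, cv2
from cell import robot
def snap(n,f):
    im=robot.read_camera(n); cv2.imwrite('pics/'+f+'.png',im); return im
def crop(src,f,x0,y0,x1,y1,s):
    im=cv2.imread('pics/'+src+'.png')[y0:y1,x0:x1]
    cv2.imwrite('pics/'+f+'.png',cv2.resize(im,None,fx=s,fy=s,interpolation=cv2.INTER_CUBIC))
def ray(n,u,v):
    c=robot.calibration(n);K=np.array(c['intrinsics']);T=np.array(c['cam_to_world'])
    d=np.linalg.inv(K)@[u,v,1.]; d=np.array([d[0],-d[1],-d[2]])
    return T[:3,3],T[:3,:3]@d
def atz(n,u,v,z):
    o,d=ray(n,u,v); return (o+d*(z-o[2])/d[2])
def proj(n,p):
    c=robot.calibration(n);K=np.array(c['intrinsics']);T=np.array(c['cam_to_world'])
    q=T[:3,:3].T@(np.array(p)-T[:3,3]); q=K@[q[0],-q[1],-q[2]]; return q[:2]/q[2]
def tri(a,b):
    A=np.zeros((3,3));B=np.zeros(3)
    for n,(u,v) in (a,b):
        o,d=ray(n,u,v);d/=np.linalg.norm(d);P=np.eye(3)-np.outer(d,d);A+=P;B+=P@o
    return np.linalg.solve(A,B)
E
python3 - <<'E'
from h import *
np.set_printoptions(precision=4,suppress=True)
a=snap('scene','s0');b=snap('top','t0')
print(robot.observe()); print(robot.tip_extent)
for n in('scene','top'):print(n,robot.calibration(n))
from scipy.spatial.transform import Rotation as R
print(R.from_euler('xyz',robot.observe()['tool_rot']).as_matrix())
E
```

```text
{'time': 0.1, 'qpos': array([ 1.06  ,  0.3427,  1.5249, -0.0001,  1.2754, -0.146 ]), 'qvel': array([-0.0007, -0.0019, -0.0023,  0.0001,  0.0014,  0.0003]), 'joint_efforts': array([  0.0004, -43.2008, -24.4695,   0.0717,   0.0526,  -0.0001]), 'tool_pos': array([0.1871, 0.4902, 0.2511]), 'tool_rot': array([ 3.044 ,  1.5694, -2.0331]), 'contact_force': array([-1.1302, -0.0485,  0.5306]), 'torque': array([-0.0003, -0.002 , -0.0216]), 'opening': 0.09198454622803087}
0.025
scene {'intrinsics': array([[462.8534,   0.    , 274.8975],
       [  0.    , 462.8534, 207.4263],
       [  0.    ,   0.    ,   1.    ]]), 'cam_to_world': array([[-0.5352, -0.4776,  0.6967,  1.1871],
       [ 0.8447, -0.3071,  0.4384,  0.4489],
       [ 0.0046,  0.8231,  0.5678,  0.5972],
       [ 0.    ,  0.    ,  0.    ,  1.    ]])}
top {'intrinsics': array([[453.3354,   0.    , 278.6724],
       [  0.    , 453.3354, 214.2281],
       [  0.    ,   0.    ,   1.    ]]), 'cam_to_world': array([[-0.0256,  0.9919, -0.1248,  0.403 ],
       [-0.9997, -0.0247,  0.0089,  0.0373],
       [ 0.0058,  0.125 ,  0.9921,  1.0542],
       [ 0.    ,  0.    ,  0.    ,  1.    ]])}
[[-0.0006 -0.9342  0.3568]
 [-0.0012  0.3568  0.9342]
 [-1.      0.0001 -0.0014]]
```

View pics/s0.png

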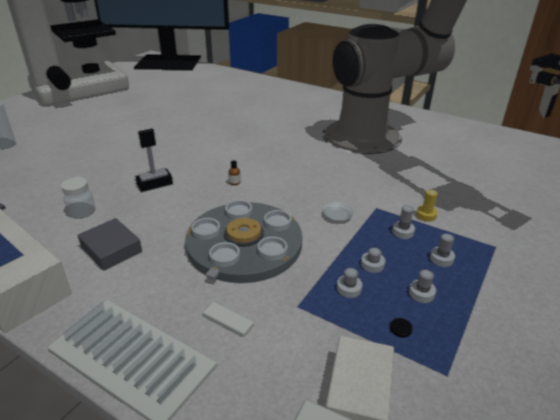

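View pics/t0.png

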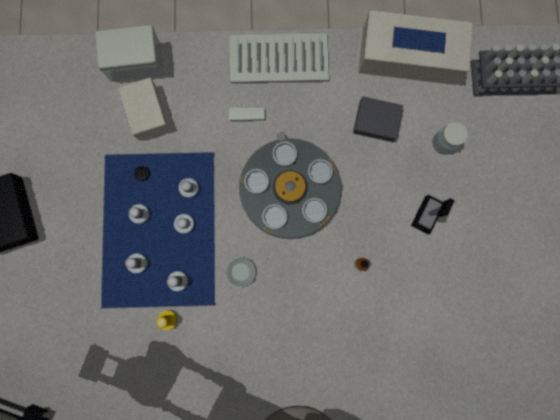

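s0/t0 show five cells on the mat, with the yellow decoy at top (167,320). The turret centre is near top (290,187) and the spanner in its stand near (430,213). I'll enlarge these.

Run:
```python
from h import *
t=cv2.imread('pics/t0.png');s=cv2.imread('pics/s0.png')
up=lambda im,x0,y0,x1,y1,k:cv2.resize(im[y0:y1,x0:x1],None,fx=k,fy=k,interpolation=cv2.INTER_CUBIC)
def mont(f,a,b):
    h=max(a.shape[0],b.shape[0]);o=np.zeros((h,a.shape[1]+b.shape[1],3),np.uint8)
    o[:a.shape[0],:a.shape[1]]=a;o[:b.shape[0],a.shape[1]:]=b;cv2.imwrite('pics/'+f+'.png',o);print(o.shape)
mont('c1',up(t,235,125,350,245,4.5),up(t,405,185,460,240,5))
mont('c2',up(s,180,190,310,290,4),up(s,130,120,180,195,5))
mont('c3',up(t,100,150,220,310,3.5),up(s,325,195,465,310,2.7))
```

```text
(540, 793, 3)
(400, 770, 3)
(560, 798, 3)
```

View pics/c1.png

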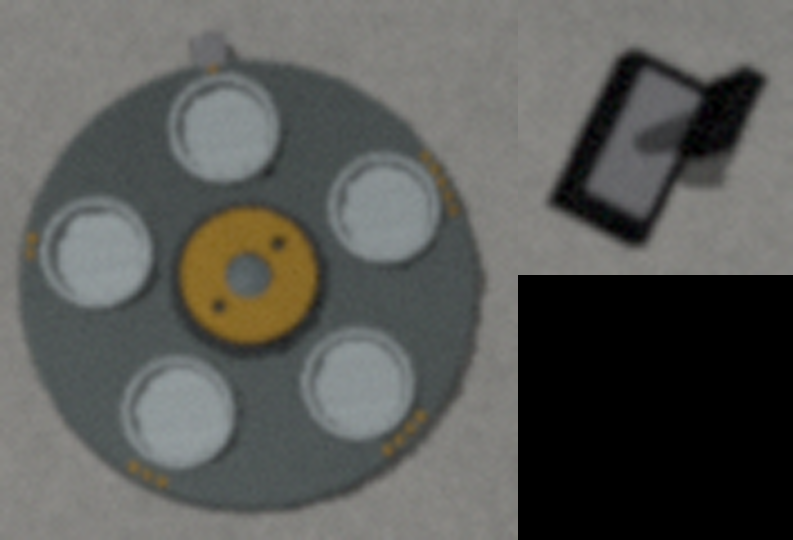

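View pics/c2.png

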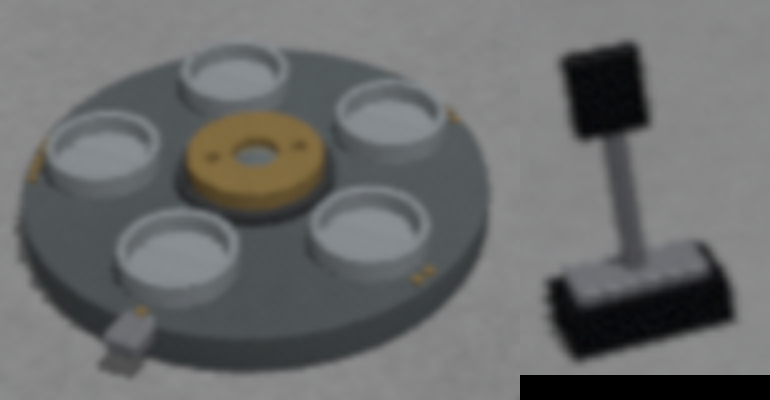

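View pics/c3.png

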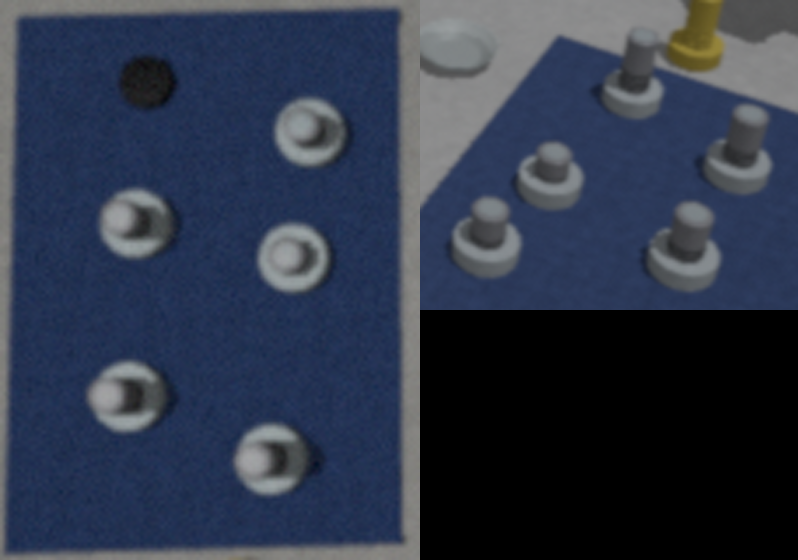

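The crops show all five cells. In c1, the ring holes are at (278,243) and (218,306), P1 (by the tab) at (223,128), P2 (97,252), P3 (178,411), P4 (358,384) and P5 (384,208). The spanner crossbar corners are near (645,65), (703,95), (642,222) and (584,190). Next: triangulate.

Run:
```python
from h import *
np.set_printoptions(precision=4,suppress=True)
f=lambda x0,y0,k,ox:(lambda X,Y:(x0+(X-ox+.5)/k-.5,y0+(Y+.5)/k-.5))
T1=f(235,125,4.5,0);T1b=f(405,185,5,517.5);S2=f(180,190,4,0);S2b=f(130,120,5,520);T3=f(100,150,3.5,0);S3=f(325,195,2.7,420)
t=lambda a,b:tri(('top',a),('scene',b))
print('lens tops')
for n,a,b in [('A',(304,126),(490,207)),('B',(122,218),(692,213)),('C',(288,256),(553,152)),('D',(107,396),(748,114)),('E',(256,459),(642,38))]:
    print(n,t(T3(*a),S3(*b)))
for n,a in [('A',(310,131)),('B',(136,223)),('C',(293,258)),('D',(128,397)),('E',(272,459))]: print(n,'flange z.014',atz('top',*T3(*a),.012))
print('ring',[t(T1(*a),S2(*b)) for a,b in [((249,275),(257,152)),((278,243),(300,146)),((218,306),(213,157))]])
P=[(223,128),(97,252),(178,411),(358,384),(384,208)];Q=[(178,248),(370,225),(390,114),(234,78),(103,148)]
pw=np.array([t(T1(*a),S2(*b)) for a,b in zip(P,Q)]);print('pockets',pw,pw.mean(0))
print('pockets top z.038',np.array([atz('top',*T1(*a),.038) for a in P]),np.mean([atz('top',*T1(*a),.038) for a in P],0))
print('holes top z.04',[atz('top',*T1(*a),.04) for a in [(278,243),(218,306),(249,275)]])
xb=[(645,65),(703,95),(642,222),(584,190)]
print('xbar z.032',[atz('top',*T1b(*a),.032) for a in xb])
print('xbar scene',[atz('scene',*S2b(*a),.032) for a in [(562,268),(700,243),(715,265),(578,305)]])
print('grip scene+top', t(T1b(757,72),S2b(562,58)))
for z in(.145,.103):print([atz('scene',*S2b(*a),z) for a in [(562,58),(636,45),(650,127),(577,138)]])
print('griptop',[atz('top',*T1b(*a),.145) for a in [(748,67),(766,78),(722,155),(705,145)]])
```

```text
lens tops
A [0.6005 0.2369 0.0406]
B [0.5425 0.3516 0.0472]
C [0.517  0.2481 0.0334]
D [0.4297 0.3558 0.0552]
E [0.388  0.2625 0.0606]
A flange z.014 [0.6031 0.2372 0.012 ]
B flange z.014 [0.5441 0.3521 0.012 ]
C flange z.014 [0.5183 0.2485 0.012 ]
D flange z.014 [0.4298 0.3558 0.012 ]
E flange z.014 [0.3874 0.262  0.012 ]
ring [array([0.595 , 0.0018, 0.0379]), array([0.5982, 0.0054, 0.0491]), array([ 0.5931, -0.0003,  0.0305])]
pockets [[ 0.6726  0.0124  0.0351]
 [ 0.6095  0.0785  0.0347]
 [ 0.5273  0.0388  0.0345]
 [ 0.5393 -0.0526  0.0299]
 [ 0.6292 -0.0688  0.0333]] [0.5956 0.0017 0.0335]
pockets top z.038 [[ 0.6721  0.0119  0.038 ]
 [ 0.6093  0.0775  0.038 ]
 [ 0.5271  0.0385  0.038 ]
 [ 0.5386 -0.0524  0.038 ]
 [ 0.6285 -0.0688  0.038 ]] [0.5951 0.0014 0.038 ]
holes top z.04 [array([ 0.6113, -0.0142,  0.04  ]), array([0.5797, 0.017 , 0.04  ]), array([0.5952, 0.0009, 0.04  ])]
xbar z.032 [array([ 0.5612, -0.3192,  0.032 ]), array([ 0.5467, -0.3448,  0.032 ]), array([ 0.4893, -0.3129,  0.032 ]), array([ 0.5045, -0.2875,  0.032 ])]
xbar scene [array([ 0.5492, -0.3416,  0.032 ]), array([ 0.4955, -0.3029,  0.032 ]), array([ 0.5073, -0.282 ,  0.032 ]), array([ 0.5695, -0.3101,  0.032 ])]
grip scene+top [ 0.54   -0.3261  0.1425]
[array([ 0.5436, -0.3216,  0.145 ]), array([ 0.5156, -0.3035,  0.145 ]), array([ 0.5718, -0.2399,  0.145 ]), array([ 0.5959, -0.2585,  0.145 ])]
[array([ 0.4838, -0.3932,  0.103 ]), array([ 0.4532, -0.3734,  0.103 ]), array([ 0.5146, -0.3038,  0.103 ]), array([ 0.541 , -0.3242,  0.103 ])]
griptop [array([ 0.5419, -0.3217,  0.145 ]), array([ 0.5372, -0.3287,  0.145 ]), array([ 0.5061, -0.3085,  0.145 ]), array([ 0.5104, -0.3019,  0.145 ])]
```

```bash
cat >> h.py <<'E'
from scipy.spatial.transform import Rotation as Ro
def Rt(a):
    a=np.radians(a);x=np.array([0,0,-1.]);z=np.array([np.cos(a),np.sin(a),0]);return np.stack([x,np.cross(z,x),z],1)
def pose(): 
    s=robot.observe();return np.array(s['tool_pos']),Ro.from_euler('xyz',s['tool_rot']).as_matrix()
def plan(*W):
    p,R=pose()
    print('now',p.round(4),'jaw',np.degrees(np.arctan2(R[1,2],R[0,2])).round(2),'open',round(robot.observe()['opening'],4))
    for x,y,z,a in W:
        t=np.array([x,y,z]);R2=Rt(a);d=R.T@(t-p);w=Ro.from_matrix(R.T@R2).as_rotvec()
        print('->',(x,y,z,a),'T',d.round(4).tolist(),'tw',w.round(4).tolist(),'rows>=',int(np.ceil(max(np.linalg.norm(d)/.05,np.linalg.norm(w)/.1499))))
        p,R=t,R2
E
python3 - <<'E'
from h import *
plan((.36,.31,.25,60),(.5,.12,.25,60),(.525,-.1,.25,60),(.525,-.316,.25,60),(.525,-.316,.130,60))
E
```

```text
now [0.1871 0.4902 0.2511] jaw 69.1 open 0.092
-> (0.36, 0.31, 0.25, 60) T [0.0012, -0.2258, -0.1066] tw [0.1588, -0.0014, -0.0] rows>= 5
-> (0.5, 0.12, 0.25, 60) T [0.0, -0.2162, -0.0945] tw [0.0, 0.0, 0.0] rows>= 5
-> (0.525, -0.1, 0.25, 60) T [0.0, -0.1317, -0.178] tw [0.0, 0.0, 0.0] rows>= 5
-> (0.525, -0.316, 0.25, 60) T [0.0, -0.108, -0.1871] tw [0.0, 0.0, 0.0] rows>= 5
-> (0.525, -0.316, 0.13, 60) T [0.12, 0.0, 0.0] tw [0.0, 0.0, 0.0] rows>= 3
```

```bash
python3 -m creep '[{"translation":[0,-0.05,-0.02],"twist":[0.04,0,0],"hand":50},{"translation":[0,-0.09,-0.04],"twist":[0.08,0,0],"hand":50},{"translation":[0,-0.135,-0.06],"twist":[0.12,0,0],"hand":50},{"translation":[0,-0.18,-0.085],"twist":[0.159,0,0],"hand":50},{"translation":[0.001,-0.226,-0.107],"twist":[0.159,0,0],"hand":50}]'
python3 -m creep '[{"translation":[0,-0.045,-0.02],"twist":[0,0,0],"hand":50},{"translation":[0,-0.09,-0.04],"twist":[0,0,0],"hand":50},{"translation":[0,-0.135,-0.06],"twist":[0,0,0],"hand":50},{"translation":[0,-0.18,-0.08],"twist":[0,0,0],"hand":50},{"translation":[0,-0.216,-0.095],"twist":[0,0,0],"hand":50}]'
python3 -m creep '[{"translation":[0,-0.03,-0.04],"twist":[0,0,0],"hand":50},{"translation":[0,-0.06,-0.08],"twist":[0,0,0],"hand":50},{"translation":[0,-0.09,-0.12],"twist":[0,0,0],"hand":50},{"translation":[0,-0.12,-0.16],"twist":[0,0,0],"hand":50},{"translation":[0,-0.132,-0.178],"twist":[0,0,0],"hand":50}]'
python3 -c "
from h import *
plan((.525,-.316,.25,60),(.525,-.316,.130,60))"
```

```text
time: 0.6
tool_pos: [0.3591, 0.3097, 0.2501]
tool_rot: [3.027, 1.569, -2.21]
contact_force: [0.8, 0.2, -0.3]
opening: 0.056
time: 1.1
tool_pos: [0.4995, 0.1168, 0.25]
tool_rot: [2.971, 1.569, -2.268]
contact_force: [0.9, 0.6, -0.1]
opening: 0.0457
time: 1.6
tool_pos: [0.5243, -0.1073, 0.2498]
tool_rot: [3.003, 1.568, -2.238]
contact_force: [0.0, 0.7, -0.3]
opening: 0.046
now [ 0.5243 -0.1073  0.2498] jaw 59.7 open 0.046
-> (0.525, -0.316, 0.25, 60) T [0.0003, -0.1059, -0.1798] tw [-0.0052, -0.003, -0.0004] rows>= 5
-> (0.525, -0.316, 0.13, 60) T [0.12, 0.0, 0.0] tw [0.0, 0.0, 0.0] rows>= 3
```

```bash
python3 -m creep '[{"translation":[0,-0.025,-0.04],"twist":[0,0,0],"hand":50},{"translation":[0,-0.05,-0.08],"twist":[0,0,0],"hand":50},{"translation":[0,-0.075,-0.12],"twist":[0,0,0],"hand":50},{"translation":[0,-0.1,-0.16],"twist":[0,0,0],"hand":50},{"translation":[0,-0.106,-0.18],"twist":[-0.005,-0.003,0],"hand":50}]'
python3 -m creep '[{"translation":[0.04,0,0],"twist":[0,0,0],"hand":50},{"translation":[0.08,0,0],"twist":[0,0,0],"hand":50},{"translation":[0.12,0,0],"twist":[0,0,0],"hand":50},{"translation":[0.12,0,0],"twist":[0,0,0],"hand":50}]'
python3 - <<'E'
from h import *
plan((.525,-.316,.13,60))
t=snap('top','t1');s=snap('scene','s1')
up=lambda im,x0,y0,x1,y1,k:cv2.resize(im[y0:y1,x0:x1],None,fx=k,fy=k,interpolation=cv2.INTER_CUBIC)
a=up(t,390,165,490,265,4);b=up(s,110,90,210,190,4);cv2.imwrite('pics/c4.png',np.hstack([a,b]))
E
```

```text
time: 2.1
tool_pos: [0.5244, -0.3201, 0.2492]
tool_rot: [2.29, 1.57, -2.949]
contact_force: [-0.5, 0.3, -0.1]
opening: 0.046
time: 2.5
tool_pos: [0.5212, -0.3179, 0.1232]
tool_rot: [1.492, 1.558, 2.535]
contact_force: [0.3, -0.1, -0.2]
opening: 0.0456
now [ 0.5212 -0.3179  0.1232] jaw 59.82 open 0.0456
-> (0.525, -0.316, 0.13, 60) T [-0.0068, -0.0022, 0.0036] tw [-0.0032, 0.0011, -0.0132] rows>= 1
```

View pics/c4.png

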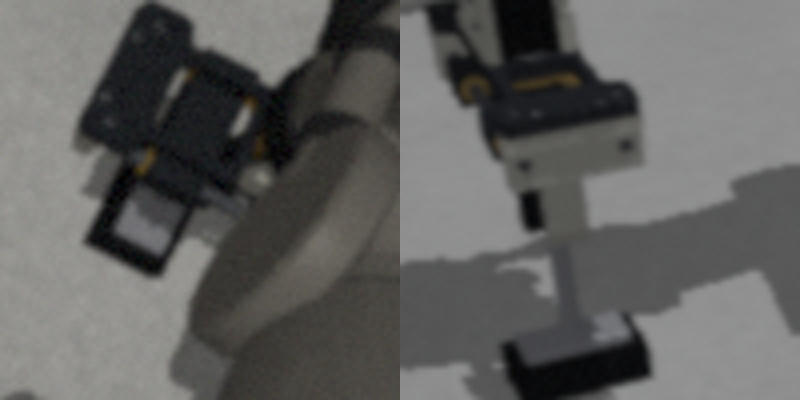

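c4 shows the fingers straddling the grip, with the grip's left edge at (520,190) and the finger at 542–583, so I need a few mm more toward +x of the spanner. Correct, then close.

```bash
python3 -m creep '[{"translation":[-0.006,-0.005,0.0035],"twist":[-0.003,0,-0.013],"hand":50},{"translation":[-0.006,-0.005,0.0035],"twist":[-0.003,0,-0.013],"hand":50},{"translation":[-0.006,-0.005,0.0035],"twist":[-0.003,0,-0.013],"hand":50}]'
python3 -m creep '[{"translation":[0,0,0],"twist":[0,0,0],"hand":0},{"translation":[0,0,0],"twist":[0,0,0],"hand":0},{"translation":[0,0,0],"twist":[0,0,0],"hand":0},{"translation":[0,0,0],"twist":[0,0,0],"hand":0},{"translation":[0,0,0],"twist":[0,0,0],"hand":0}]' 10
python3 -c "
from h import *
print(robot.observe());plan((.525,-.316,.13,60))"
```

```text
time: 2.9
tool_pos: [0.5314, -0.3199, 0.1377]
tool_rot: [-1.648, 1.556, -0.6]
contact_force: [0.8, 0.7, 0.1]
opening: 0.0464
time: 3.4
tool_pos: [0.5314, -0.3199, 0.1375]
tool_rot: [-1.642, 1.556, -0.594]
contact_force: [1.7, 1.6, -0.5]
opening: 0.0115
{'time': 3.4, 'qpos': array([-6.65927987e-01,  6.09645156e-01,  1.41226689e+00,  1.17391036e-03,
        1.10511781e+00, -1.71422454e+00]), 'qvel': array([ 0.00323559,  0.00357934, -0.00224344, -0.00932427,  0.0040941 ,
       -0.00191129]), 'joint_efforts': array([ 7.37542310e-02, -5.45243311e+01, -2.27244258e+01,  1.99527905e-02,
        1.54914869e-03,  7.18213938e-03]), 'tool_pos': array([ 0.53135135, -0.31990544,  0.13751656]), 'tool_rot': array([-1.64180139,  1.55619554, -0.59402432]), 'contact_force': array([ 1.68223929,  1.5959369 , -0.50360453]), 'torque': array([ 0.31441603, -0.28590562, -0.04871841]), 'opening': 0.01147852909465162}
now [ 0.5314 -0.3199  0.1375] jaw 60.03 open 0.0115
-> (0.525, -0.316, 0.13, 60) T [0.0074, 0.0076, 0.0002] tw [0.0006, -0.001, 0.0146] rows>= 1
```

```bash
python3 -m creep '[{"translation":[0,0,0],"twist":[0,0,0],"hand":30},{"translation":[0,0,0],"twist":[0,0,0],"hand":30},{"translation":[0.008,0.005,0],"twist":[0,0,0.015],"hand":30},{"translation":[0.008,0.005,0],"twist":[0,0,0.015],"hand":30},{"translation":[0.008,0.005,0],"twist":[0,0,0.015],"hand":30}]'
python3 -m creep '[{"translation":[0,0,0],"twist":[0,0,0],"hand":30},{"translation":[0,0,0],"twist":[0,0,0],"hand":30}]'
python3 -c "
from h import *
print(robot.observe()['contact_force']);plan((.527,-.317,.13,60))"
```

```text
time: 3.9
tool_pos: [0.5269, -0.3173, 0.1289]
tool_rot: [2.096, 1.569, -3.14]
contact_force: [-0.4, 0.1, -0.1]
opening: 0.0276
time: 4.1
tool_pos: [0.5269, -0.3173, 0.1289]
tool_rot: [2.143, 1.569, -3.093]
contact_force: [-0.2, 0.3, -0.2]
opening: 0.0278
[-0.16789556  0.32076577 -0.1915837 ]
now [ 0.5269 -0.3173  0.1289] jaw 60.03 open 0.0278
-> (0.527, -0.317, 0.13, 60) T [-0.0011, 0.0001, 0.0003] tw [0.0005, -0.0009, -0.0014] rows>= 1
```

Clean pose. Close firmly, lift 30 mm, and look.

```bash
python3 -m creep '[{"translation":[0,0,0],"twist":[0,0,0],"hand":0},{"translation":[0,0,0],"twist":[0,0,0],"hand":0},{"translation":[0,0,0],"twist":[0,0,0],"hand":0},{"translation":[0,0,0],"twist":[0,0,0],"hand":0}]' 40
python3 -c "
from h import *
print(robot.observe()['contact_force'],robot.observe()['torque']);plan((.527,-.317,.13,60))"
python3 -m creep '[{"translation":[-0.015,0,0],"twist":[0,0,0],"hand":0},{"translation":[-0.03,0,0],"twist":[0,0,0],"hand":0},{"translation":[-0.05,0,0],"twist":[0,0,0],"hand":0},{"translation":[-0.07,0,0],"twist":[0,0,0],"hand":0},{"translation":[-0.07,0,0],"twist":[0,0,0],"hand":0}]'
python3 -c "
from h import *
plan((.55,-.15,.20,54),(.5953,.0014,.20,45))"
```

```text
time: 4.5
tool_pos: [0.527, -0.3174, 0.1291]
tool_rot: [2.216, 1.569, -3.019]
contact_force: [-0.5, 0.1, 0.5]
opening: 0.0117
[-0.53901559  0.10142188  0.48461462] [ 0.02788727 -0.04265077  0.03384753]
now [ 0.527  -0.3174  0.1291] jaw 60.03 open 0.0117
-> (0.527, -0.317, 0.13, 60) T [-0.0009, 0.0002, 0.0003] tw [0.0005, -0.0009, -0.0012] rows>= 1
time: 5.0
tool_pos: [0.5281, -0.3181, 0.2017]
tool_rot: [-1.969, 1.567, -0.922]
contact_force: [0.9, 0.1, 0.1]
opening: 0.0118
now [ 0.5281 -0.3181  0.2017] jaw 60.03 open 0.0118
-> (0.55, -0.15, 0.2, 54) T [0.0011, 0.065, 0.1566] tw [0.1053, -0.0015, 0.004] rows>= 4
-> (0.5953, 0.0014, 0.2, 45) T [0.0, 0.0523, 0.1491] tw [0.1571, 0.0, 0.0] rows>= 4
```

```bash
python3 -m creep '[{"translation":[0,0.015,0.04],"twist":[0.026,0,0],"hand":0},{"translation":[0,0.032,0.08],"twist":[0.052,0,0],"hand":0},{"translation":[0,0.049,0.12],"twist":[0.08,0,0],"hand":0},{"translation":[0.001,0.065,0.157],"twist":[0.105,-0.0015,0.004],"hand":0},{"translation":[0.001,0.065,0.157],"twist":[0.105,-0.0015,0.004],"hand":0}]'
python3 -m creep '[{"translation":[0,0.013,0.037],"twist":[0.04,0,0],"hand":0},{"translation":[0,0.026,0.074],"twist":[0.08,0,0],"hand":0},{"translation":[0,0.04,0.11],"twist":[0.12,0,0],"hand":0},{"translation":[0,0.0523,0.149],"twist":[0.157,0,0],"hand":0},{"translation":[0,0.0523,0.149],"twist":[0.157,0,0],"hand":0}]'
python3 -m creep '[{"translation":[0,0,0],"twist":[0,0,0],"hand":0},{"translation":[0,0,0],"twist":[0,0,0],"hand":0},{"translation":[0,0,0],"twist":[0,0,0],"hand":0}]'
python3 - <<'E'
from h import *
plan((.5953,.0014,.175,45))
t=snap('top','t2');s=snap('scene','s2')
up=lambda im,x0,y0,x1,y1,k:cv2.resize(im[y0:y1,x0:x1],None,fx=k,fy=k,interpolation=cv2.INTER_CUBIC)
a=up(t,250,145,350,245,4);b=up(s,195,170,295,270,4);cv2.imwrite('pics/c5.png',np.hstack([a,b]))
E
```

```text
time: 5.5
tool_pos: [0.5498, -0.1447, 0.1988]
tool_rot: [1.308, 1.567, 2.254]
contact_force: [0.5, -0.8, -1.4]
opening: 0.0118
time: 6.0
tool_pos: [0.595, 0.0107, 0.1978]
tool_rot: [1.389, 1.565, 2.183]
contact_force: [0.4, -1.1, -2.3]
opening: 0.012
time: 6.3
tool_pos: [0.5947, 0.0094, 0.1973]
tool_rot: [1.53, 1.565, 2.323]
contact_force: [-0.0, -0.3, -2.0]
opening: 0.0115
now [0.5947 0.0094 0.1973] jaw 45.4 open 0.0115
-> (0.5953, 0.0014, 0.175, 45) T [0.0223, -0.0062, -0.0053] tw [0.0069, 0.0002, -0.0058] rows>= 1
```

View pics/c5.png

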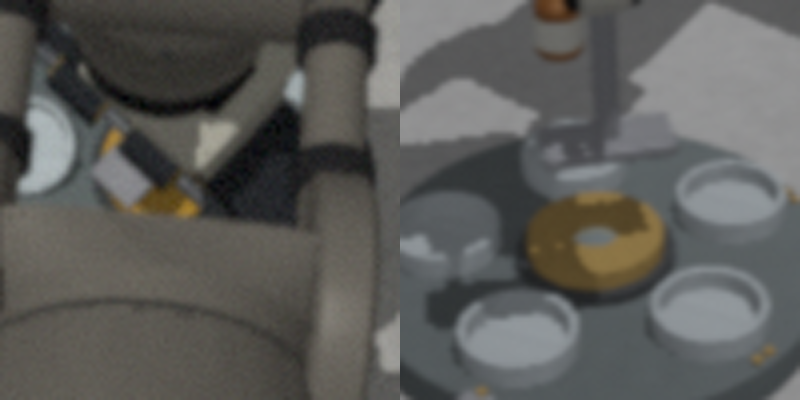

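c5: the arm blocks the top view. The scene view shows the crossbar above the ring, with ends at about (535,150) and (672,140) and the ring centre at (595,238). I'll go lower and centre, then look closer.

```bash
python3 -c "
from h import *
plan((.5967,.0,.162,45.4))"
```

```text
now [0.5949 0.0095 0.1977] jaw 45.39 open 0.0119
-> (0.5967, 0.0, 0.162, 45.4) T [0.0357, -0.0082, -0.0055] tw [-0.0003, 0.0008, -0.0053] rows>= 1
```

```bash
python3 -m creep '[{"translation":[0.01,-0.008,-0.0055],"twist":[0,0.001,-0.005],"hand":0},{"translation":[0.025,-0.008,-0.0055],"twist":[0,0.001,-0.005],"hand":0},{"translation":[0.0355,-0.008,-0.0055],"twist":[0,0.001,-0.005],"hand":0},{"translation":[0.0355,-0.008,-0.0055],"twist":[0,0.001,-0.005],"hand":0},{"translation":[0.0355,-0.008,-0.0055],"twist":[0,0.001,-0.005],"hand":0}]'
python3 - <<'E'
from h import *
plan((.5967,.0,.162,45.4))
s=snap('scene','s3');snap('top','t3')
crop('s3','c6',210,190,285,260,8)
# predicted pixel of hole positions and pins in c6 coordinates
p,R=pose()
c=np.array([.5953,.0014]);d=np.array([np.cos(np.radians(-44.6)),np.sin(np.radians(-44.6))])
q=lambda P:((proj('scene',P)-[210,190]+.5)*8-.5).round(1)
for s_ in(1,-1):print('hole',q([*(c+s_*.022*d),.04]))
z=p[2]-.1291+.024
for n,P in [('stem base',(0,0,.008))]+[('corner',(sx*.032,sy*.015,.008)) for sx in(1,-1) for sy in(1,-1)]+[('pin',(sx*.022,0,-.009)) for sx in(1,-1)]:
    x=-R[:,1]*0+np.cross(R[:,2],[0,0,1]);y=R[:,2]
    print(n,P,q(np.array([p[0],p[1],z])+x*(P[0]-.002)+y*P[1]+[0,0,P[2]]))
E
```

```text
time: 6.9
tool_pos: [0.5965, -0.0002, 0.162]
tool_rot: [2.306, 1.57, 3.098]
contact_force: [0.6, 0.1, -1.1]
opening: 0.0118
now [ 5.965e-01 -2.000e-04  1.620e-01] jaw 45.37 open 0.0118
-> (0.5967, 0.0, 0.162, 45.4) T [-0.0, 0.0, 0.0002] tw [-0.0005, -0.0006, -0.0007] rows>= 1
hole [180. 309.]
hole [353.9 285.7]
stem base (0, 0, 0.008) [263.3 214.5]
corner (0.032, 0.015, 0.008) [142.6 266.9]
corner (0.032, -0.015, 0.008) [125.3 196.5]
corner (-0.032, 0.015, 0.008) [403.1 232.6]
corner (-0.032, -0.015, 0.008) [379.2 164.1]
pin (0.022, 0, -0.009) [177.8 281.7]
pin (-0.022, 0, -0.009) [352.7 258.5]
```

View pics/c6.png

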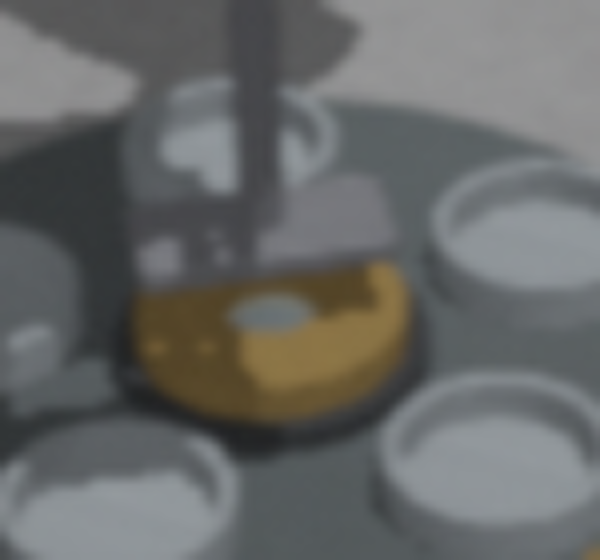

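c6 shows the crossbar top corners at (128,205), (378,178), (397,245) and (143,285) and the ring bore at (272,313). Relative to prediction, the spanner is about 2 mm too far towards its +x. Shift it, then feel for the holes.

```bash
python3 -c "
from h import *
plan((.5951,.0012,.162,45.4))"
python3 -m creep '[{"translation":[0,-0.002,0],"twist":[0,0,0],"hand":0},{"translation":[0,-0.002,0],"twist":[0,0,0],"hand":0},{"translation":[0.004,-0.002,0],"twist":[0,0,0],"hand":0},{"translation":[0.008,-0.002,0],"twist":[0,0,0],"hand":0},{"translation":[0.008,-0.002,0],"twist":[0,0,0],"hand":0}]'
python3 -m creep '[{"translation":[0.001,0,0],"twist":[0,0,0],"hand":0},{"translation":[0.002,0,0],"twist":[0,0,0],"hand":0},{"translation":[0.002,0,0],"twist":[0,0,0],"hand":0}]'
python3 -c "
from h import *
plan((.5951,.0012,.152,45.4))"
```

```text
now [0.597  0.     0.1627] jaw 45.39 open 0.0118
-> (0.5951, 0.0012, 0.162, 45.4) T [0.0007, 0.0022, -0.0005] tw [-0.0002, 0.0005, 0.0007] rows>= 1
time: 7.5
tool_pos: [0.598, -0.0013, 0.154]
tool_rot: [2.295, 1.57, 3.087]
contact_force: [0.5, -0.0, -1.9]
opening: 0.0119
time: 7.8
tool_pos: [0.5978, -0.0009, 0.1519]
tool_rot: [1.669, 1.57, 2.461]
contact_force: [-0.9, 2.6, 0.2]
opening: 0.0119
now [ 0.5978 -0.0009  0.1519] jaw 45.39 open 0.0119
-> (0.5951, 0.0012, 0.152, 45.4) T [-0.0001, 0.0034, -0.0004] tw [-0.0002, -0.0001, -0.0011] rows>= 1
```

The sign of that shift was wrong. Raise, shift the right way, and go down again.

```bash
python3 -m creep '[{"translation":[-0.006,0,0],"twist":[0,0,0],"hand":0},{"translation":[-0.006,0.0035,0],"twist":[0,0,0],"hand":0},{"translation":[-0.006,0.0035,0],"twist":[0,0,0],"hand":0},{"translation":[-0.002,0.0035,0],"twist":[0,0,0],"hand":0},{"translation":[-0.002,0.0035,0],"twist":[0,0,0],"hand":0}]'
python3 -m creep '[{"translation":[0.001,0,0],"twist":[0,0,0],"hand":0},{"translation":[0.002,0,0],"twist":[0,0,0],"hand":0},{"translation":[0.003,0,0],"twist":[0,0,0],"hand":0},{"translation":[0.003,0,0],"twist":[0,0,0],"hand":0}]'
python3 -c "
from h import *
plan((.5951,.0012,.146,45.4));print(robot.observe()['torque'])"
```

```text
time: 8.3
tool_pos: [0.5949, 0.0015, 0.1532]
tool_rot: [2.006, 1.569, 2.798]
contact_force: [-0.5, 0.4, -0.9]
opening: 0.0119
time: 8.7
tool_pos: [0.5951, 0.0015, 0.1501]
tool_rot: [1.98, 1.569, 2.772]
contact_force: [0.5, -0.4, -1.1]
opening: 0.0118
now [0.5951 0.0015 0.1501] jaw 45.39 open 0.0118
-> (0.5951, 0.0012, 0.146, 45.4) T [0.0041, -0.0002, -0.0002] tw [-0.0002, -0.0008, -0.0019] rows>= 1
[-0.03110536 -0.12502477 -0.00300436]
```

```bash
python3 -m creep '[{"translation":[0.002,0,0],"twist":[0,0,0],"hand":0},{"translation":[0.004,0,0],"twist":[0,0,0],"hand":0},{"translation":[0.004,0,0],"twist":[0,0,0],"hand":0},{"translation":[0.004,0,0],"twist":[0,0,0],"hand":0},{"translation":[0.004,0,0],"twist":[0,0,0],"hand":0}]'
python3 -c "
from h import *
plan((.5951,.0015,.146,65.4));print(robot.observe()['torque'],robot.observe()['qpos'])
snap('scene','s4');crop('s4','c7',210,190,285,260,8)"
```

```text
time: 9.2
tool_pos: [0.5951, 0.0015, 0.1461]
tool_rot: [1.948, 1.569, 2.74]
contact_force: [0.5, 0.6, -3.0]
opening: 0.0116
now [0.5951 0.0015 0.1461] jaw 45.39 open 0.0116
-> (0.5951, 0.0015, 0.146, 65.4) T [0.0001, 0.0, -0.0] tw [-0.3492, -0.0004, -0.0019] rows>= 3
[-0.03721301 -0.29772841  0.00613735] [-1.26458924e-01  5.66519165e-01  1.46643489e+00  5.75556275e-04
  1.11046576e+00 -9.18931677e-01]
```

View pics/c7.png

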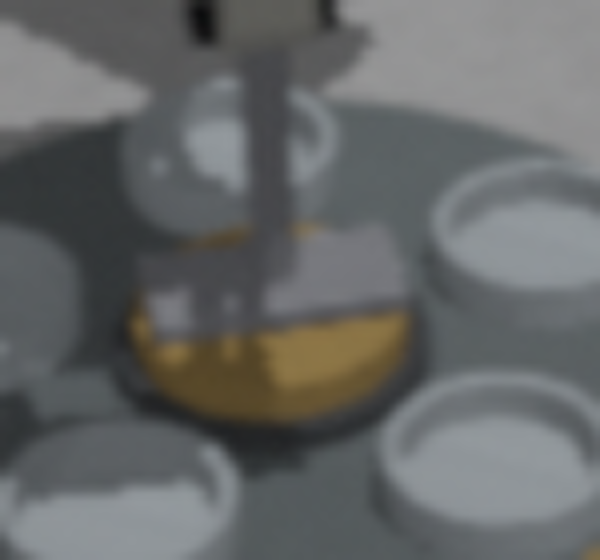

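c7 shows the crossbar flat on the ring, covering both holes, so the pins are in. Now turn anticlockwise.

```bash
python3 -m creep '[{"translation":[0,0,0],"twist":[-0.1,0,0],"hand":0},{"translation":[0,0,0],"twist":[-0.2,0,0],"hand":0},{"translation":[0,0,0],"twist":[-0.3,0,0],"hand":0},{"translation":[0,0,0],"twist":[-0.4,0,0],"hand":0},{"translation":[0,0,0],"twist":[-0.4,0,0],"hand":0}]'
python3 -c "
from h import *
plan((.5951,.0015,.146,68.4));print(robot.observe()['torque'])"
python3 -m creep '[{"translation":[0,0,0],"twist":[-0.1,0,0],"hand":0},{"translation":[0,0,0],"twist":[-0.2,0,0],"hand":0},{"translation":[0,0,0],"twist":[-0.3,0,0],"hand":0},{"translation":[0,0,0],"twist":[-0.35,0,0],"hand":0},{"translation":[0,0,0],"twist":[-0.35,0,0],"hand":0}]'
python3 -c "
from h import *
plan((.5951,.0015,.146,88.4));print(robot.observe()['torque'],robot.observe()['contact_force'])"
```

```text
time: 9.75
tool_pos: [0.5956, 0.0017, 0.1463]
tool_rot: [0.754, 1.57, 1.947]
contact_force: [3.1, 0.5, -1.9]
opening: 0.0117
now [0.5956 0.0017 0.1463] jaw 68.35 open 0.0117
-> (0.5951, 0.0015, 0.146, 68.4) T [0.0003, 0.0004, -0.0004] tw [-0.0008, 0.0008, -0.0008] rows>= 1
[ 0.21013138 -0.56237375 -0.04530633]
time: 10.25
tool_pos: [0.5957, 0.0018, 0.1463]
tool_rot: [0.149, 1.57, 1.69]
contact_force: [2.0, 0.6, -2.1]
opening: 0.0117
now [0.5957 0.0018 0.1463] jaw 88.28 open 0.0117
-> (0.5951, 0.0015, 0.146, 88.4) T [0.0003, 0.0006, -0.0003] tw [-0.002, 0.0012, -0.0002] rows>= 1
[ 0.19000171 -0.46203931 -0.00465549] [ 2.03902422  0.56104471 -2.14259185]
```

```bash
for i in 1; do python3 -m creep '[{"translation":[0,0,0],"twist":[-0.06,0,0],"hand":0},{"translation":[0,0,0],"twist":[-0.12,0,0],"hand":0},{"translation":[0,0,0],"twist":[-0.12,0,0],"hand":0}]'; done
python3 -c "
from h import *
plan((.5951,.0015,.146,95.2));print(robot.observe()['torque'],robot.observe()['contact_force'])"
python3 -m creep '[{"translation":[0,0,0],"twist":[-0.06,0,0],"hand":0},{"translation":[0,0,0],"twist":[-0.12,0,0],"hand":0},{"translation":[0,0,0],"twist":[-0.12,0,0],"hand":0}]'
python3 -c "
from h import *
plan((.5951,.0015,.146,102));print(robot.observe()['torque'],robot.observe()['contact_force'])"
```

```text
time: 10.55
tool_pos: [0.5957, 0.0018, 0.1464]
tool_rot: [-0.033, 1.57, 1.626]
contact_force: [0.9, 0.3, -1.7]
opening: 0.0116
now [0.5957 0.0018 0.1464] jaw 95.03 open 0.0116
-> (0.5951, 0.0015, 0.146, 95.2) T [0.0004, 0.0007, -0.0003] tw [-0.003, 0.0012, 0.0] rows>= 1
[ 0.1864126  -0.40080258 -0.01864231] [ 0.9037391   0.27763141 -1.73615705]
time: 10.85
tool_pos: [0.5957, 0.0018, 0.1463]
tool_rot: [-0.121, 1.57, 1.655]
contact_force: [1.4, 0.4, -2.2]
opening: 0.0119
now [0.5957 0.0018 0.1463] jaw 101.74 open 0.0119
-> (0.5951, 0.0015, 0.146, 102) T [0.0003, 0.0007, -0.0002] tw [-0.0046, 0.0013, 0.0002] rows>= 1
[ 0.1969139  -0.43096474 -0.0749167 ] [ 1.391133    0.40635629 -2.15351866]
```

```bash
for_step(){ python3 -c "
from h import *
plan((.5951,.0015,.146,102));print(robot.observe()['torque'])"; }
python3 -m creep '[{"translation":[0,0,0],"twist":[-0.07,0,0],"hand":0},{"translation":[0,0,0],"twist":[-0.07,0,0],"hand":0},{"translation":[0,0,0],"twist":[-0.07,0,0],"hand":0}]'
for_step
python3 -m creep '[{"translation":[0,0,0],"twist":[-0.07,0,0],"hand":0},{"translation":[0,0,0],"twist":[-0.07,0,0],"hand":0},{"translation":[0,0,0],"twist":[-0.07,0,0],"hand":0}]'
for_step
```

```text
time: 11.15
tool_pos: [0.5957, 0.0018, 0.1464]
tool_rot: [-0.218, 1.569, 1.623]
contact_force: [1.7, 0.7, -2.3]
opening: 0.0123
now [0.5957 0.0018 0.1464] jaw 105.47 open 0.0123
-> (0.5951, 0.0015, 0.146, 102) T [0.0004, 0.0007, -0.0001] tw [0.0606, 0.0016, 0.0003] rows>= 1
[ 0.26349083 -0.38364519 -0.88457229]
time: 11.45
tool_pos: [0.5957, 0.0018, 0.1464]
tool_rot: [-0.301, 1.569, 1.606]
contact_force: [0.6, 0.2, -1.1]
opening: 0.0132
now [0.5957 0.0018 0.1464] jaw 109.27 open 0.0132
-> (0.5951, 0.0015, 0.146, 102) T [0.0004, 0.0007, -0.0001] tw [0.127, 0.0017, 0.0004] rows>= 1
[ 0.24156494 -0.31715944 -1.02089997]
```

The stop is reached (torque −1.0 N m, spanner twisting in the pads). Ease back, then lift.

```bash
python3 -m creep '[{"translation":[0,0,0],"twist":[0.05,0,0],"hand":0},{"translation":[0,0,0],"twist":[0.1,0,0],"hand":0},{"translation":[0,0,0],"twist":[0.1,0,0],"hand":0},{"translation":[0,0,0],"twist":[0.1,0,0],"hand":0}]'
python3 -c "
from h import *
plan((.5951,.0015,.146,102));print(robot.observe()['torque'])"
python3 -m creep '[{"translation":[-0.01,0,0],"twist":[0,0,0],"hand":0},{"translation":[-0.02,0,0],"twist":[0,0,0],"hand":0},{"translation":[-0.04,0,0],"twist":[0,0,0],"hand":0},{"translation":[-0.06,0,0],"twist":[0,0,0],"hand":0},{"translation":[-0.06,0,0],"twist":[0,0,0],"hand":0}]'
python3 -c "
from h import *
plan((.55,-.15,.205,80),(.527,-.3174,.205,60),(.527,-.3174,.205,60));print(robot.observe()['torque'])"
```

```text
time: 11.85
tool_pos: [0.5957, 0.0018, 0.1463]
tool_rot: [-0.118, 1.569, 1.69]
contact_force: [1.7, 0.7, -2.3]
opening: 0.0117
now [0.5957 0.0018 0.1463] jaw 103.59 open 0.0117
-> (0.5951, 0.0015, 0.146, 102) T [0.0003, 0.0006, -0.0001] tw [0.0278, 0.0015, 0.0002] rows>= 1
[ 0.20994836 -0.34651742 -0.23358879]
time: 12.35
tool_pos: [0.597, 0.0014, 0.2103]
tool_rot: [-1.757, 1.565, 0.052]
contact_force: [1.2, 0.4, -1.7]
opening: 0.012
now [0.597  0.0014 0.2103] jaw 103.63 open 0.012
-> (0.55, -0.15, 0.205, 80) T [0.005, 0.0814, -0.1361] tw [0.4124, 0.0001, 0.006] rows>= 4
-> (0.527, -0.3174, 0.205, 60) T [0.0, -0.0064, -0.1689] tw [0.3491, 0.0, 0.0] rows>= 4
-> (0.527, -0.3174, 0.205, 60) T [0.0, 0.0, 0.0] tw [0.0, 0.0, 0.0] rows>= 0
[ 0.06017674 -0.03131558  0.02235431]
```

```bash
python3 -m creep '[{"translation":[0,0.02,-0.034],"twist":[0.1,0,0],"hand":0},{"translation":[0,0.04,-0.068],"twist":[0.2,0,0],"hand":0},{"translation":[0.002,0.06,-0.102],"twist":[0.3,0,0],"hand":0},{"translation":[0.005,0.0814,-0.136],"twist":[0.412,0,0.006],"hand":0},{"translation":[0.005,0.0814,-0.136],"twist":[0.412,0,0.006],"hand":0}]'
python3 -m creep '[{"translation":[0,-0.0015,-0.042],"twist":[0.09,0,0],"hand":0},{"translation":[0,-0.003,-0.084],"twist":[0.18,0,0],"hand":0},{"translation":[0,-0.005,-0.126],"twist":[0.27,0,0],"hand":0},{"translation":[0,-0.0064,-0.169],"twist":[0.349,0,0],"hand":0},{"translation":[0,-0.0064,-0.169],"twist":[0.349,0,0],"hand":0}]'
python3 -m creep '[{"translation":[0,0,0],"twist":[0,0,0],"hand":0},{"translation":[0,0,0],"twist":[0,0,0],"hand":0},{"translation":[0,0,0],"twist":[0,0,0],"hand":0}]'
python3 -c "
from h import *
plan((.527,-.3174,.150,60))"
```

```text
time: 12.85
tool_pos: [0.5479, -0.154, 0.2041]
tool_rot: [2.092, 1.568, -2.801]
contact_force: [0.6, -0.5, -1.2]
opening: 0.0121
time: 13.35
tool_pos: [0.5225, -0.3258, 0.2036]
tool_rot: [2.747, 1.567, -2.501]
contact_force: [-0.4, -0.8, -2.5]
opening: 0.0122
time: 13.65
tool_pos: [0.5228, -0.3245, 0.2035]
tool_rot: [2.592, 1.566, -2.654]
contact_force: [-0.1, 0.1, -1.5]
opening: 0.0116
now [ 0.5228 -0.3245  0.2035] jaw 59.44 open 0.0116
-> (0.527, -0.3174, 0.15, 60) T [0.0535, -0.0001, 0.0084] tw [-0.0097, -0.0037, -0.0023] rows>= 2
```

```bash
python3 -m creep '[{"translation":[0.02,0,0.0084],"twist":[-0.01,-0.0035,-0.002],"hand":0},{"translation":[0.04,0,0.0084],"twist":[-0.01,-0.0035,-0.002],"hand":0},{"translation":[0.0575,0,0.0084],"twist":[-0.01,-0.0035,-0.002],"hand":0},{"translation":[0.0575,0,0.0084],"twist":[-0.01,-0.0035,-0.002],"hand":0},{"translation":[0.0575,0,0.0084],"twist":[-0.01,-0.0035,-0.002],"hand":0}]'
python3 -m creep '[{"translation":[0,0,0],"twist":[0,0,0],"hand":0},{"translation":[0,0,0],"twist":[0,0,0],"hand":0}]'
python3 -c "
from h import *
plan((.527,-.3174,.134,60))"
```

```text
time: 14.15
tool_pos: [0.5273, -0.3166, 0.1465]
tool_rot: [1.87, 1.571, 2.919]
contact_force: [1.0, -0.4, -1.0]
opening: 0.0115
time: 14.35
tool_pos: [0.5279, -0.3167, 0.1478]
tool_rot: [-1.738, 1.569, -0.689]
contact_force: [0.6, 0.1, -1.2]
opening: 0.0121
now [ 0.5279 -0.3167  0.1478] jaw 60.12 open 0.0121
-> (0.527, -0.3174, 0.134, 60) T [0.0138, 0.0005, -0.001] tw [0.0021, -0.0003, 0.0019] rows>= 1
```

```bash
python3 -m creep '[{"translation":[0.004,0.0005,-0.001],"twist":[0.002,0,0.002],"hand":0},{"translation":[0.008,0.0005,-0.001],"twist":[0.002,0,0.002],"hand":0},{"translation":[0.011,0.0005,-0.001],"twist":[0.002,0,0.002],"hand":0},{"translation":[0.0138,0.0005,-0.001],"twist":[0.002,0,0.002],"hand":0},{"translation":[0.0138,0.0005,-0.001],"twist":[0.002,0,0.002],"hand":0}]'
python3 -c "
from h import *
plan((.527,-.3174,.1295,60));print(robot.observe()['torque'])"
```

```text
time: 14.85
tool_pos: [0.5267, -0.3172, 0.1333]
tool_rot: [1.694, 1.57, 2.741]
contact_force: [-0.3, -0.1, -1.8]
opening: 0.0121
now [ 0.5267 -0.3172  0.1333] jaw 60.0 open 0.0121
-> (0.527, -0.3174, 0.1295, 60) T [0.0038, -0.0004, -0.0] tw [0.0, -0.0002, -0.0012] rows>= 1
[0.07966673 0.02573726 0.02147489]
```

```bash
python3 -m creep '[{"translation":[0.002,0,0],"twist":[0,0,0],"hand":0},{"translation":[0.0038,0,0],"twist":[0,0,0],"hand":0},{"translation":[0.0038,0,0],"twist":[0,0,0],"hand":30},{"translation":[0.0038,0,0],"twist":[0,0,0],"hand":30},{"translation":[0.0038,0,0],"twist":[0,0,0],"hand":30}]'
python3 -m creep '[{"translation":[-0.03,0,0],"twist":[0,0,0],"hand":30},{"translation":[-0.06,0,0],"twist":[0,0,0],"hand":30},{"translation":[-0.1,0,0],"twist":[0,0,0],"hand":30},{"translation":[-0.12,0,0],"twist":[0,0,0],"hand":30},{"translation":[-0.12,0,0],"twist":[0,0,0],"hand":30}]'
python3 - <<'E'
from h import *
t=snap('top','t4');s=snap('scene','s4b')
up=lambda im,x0,y0,x1,y1,k:cv2.resize(im[y0:y1,x0:x1],None,fx=k,fy=k,interpolation=cv2.INTER_CUBIC)
cv2.imwrite('pics/c8.png',np.hstack([up(t,100,145,300,320,2)[:350],np.zeros((350,4,3),np.uint8),up(s,125,110,195,197,4)[:348].repeat(1,0) if 0 else cv2.resize(s[115:185,130:200],(350,350),interpolation=cv2.INTER_CUBIC)]))
d=cv2.absdiff(cv2.imread('pics/t0.png'),t)[150:310,100:220].max(2);print('mat diff',(d>60).sum())
crop('t4','c9',255,150,325,220,8)
plan((.52,-.1,.25,60),(.5,.12,.25,60),(.517,.248,.25,60))
E
```

```text
time: 15.35
tool_pos: [0.5269, -0.3174, 0.1298]
tool_rot: [2.07, 1.57, 3.117]
contact_force: [-0.3, -0.6, -0.1]
opening: 0.0267
time: 15.85
tool_pos: [0.5281, -0.3182, 0.2539]
tool_rot: [-1.762, 1.564, -0.715]
contact_force: [0.2, -0.4, -0.4]
opening: 0.0277
mat diff 0
now [ 0.5268 -0.3172  0.2495] jaw 60.0 open 0.0274
-> (0.52, -0.1, 0.25, 60) T [-0.0004, 0.1145, 0.1847] tw [0.0, -0.0002, -0.0005] rows>= 5
-> (0.5, 0.12, 0.25, 60) T [0.0, 0.1273, 0.1805] tw [0.0, 0.0, 0.0] rows>= 5
-> (0.517, 0.248, 0.25, 60) T [0.0, 0.0493, 0.1194] tw [0.0, 0.0, 0.0] rows>= 3
```

View pics/c8.png

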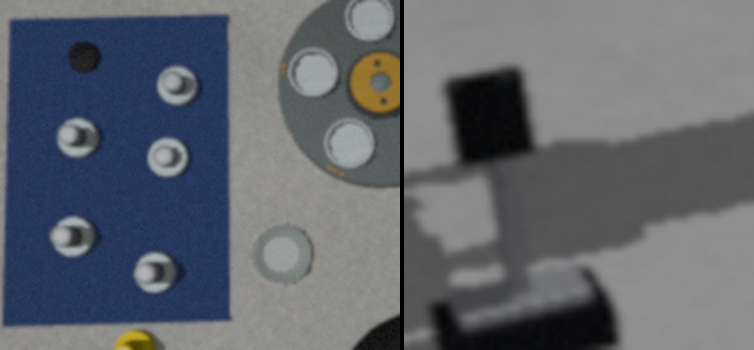

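View pics/c9.png

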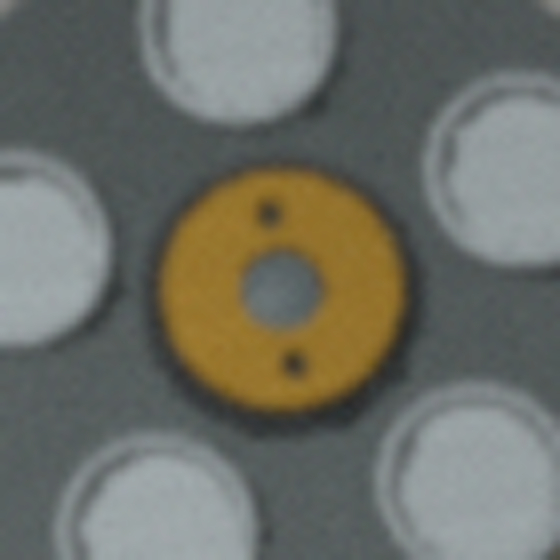

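c8/c9: all five cells are in place, and the spanner stands upright in its stand. The ring holes are now at (270,212) and (293,362) in c9, so it turned about 0.91 rad to the stop. On to lens 1.

```bash
python3 -m creep '[{"translation":[0,0.025,0.04],"twist":[0,0,0],"hand":42},{"translation":[0,0.05,0.08],"twist":[0,0,0],"hand":42},{"translation":[0,0.075,0.12],"twist":[0,0,0],"hand":42},{"translation":[0,0.1,0.16],"twist":[0,0,0],"hand":42},{"translation":[0,0.1145,0.185],"twist":[0,0,0],"hand":42}]'
python3 -m creep '[{"translation":[0,0.027,0.038],"twist":[0,0,0],"hand":42},{"translation":[0,0.054,0.076],"twist":[0,0,0],"hand":42},{"translation":[0,0.08,0.115],"twist":[0,0,0],"hand":42},{"translation":[0,0.107,0.153],"twist":[0,0,0],"hand":42},{"translation":[0,0.127,0.18],"twist":[0,0,0],"hand":42}]'
python3 -m creep '[{"translation":[0,0.02,0.04],"twist":[0,0,0],"hand":42},{"translation":[0,0.035,0.08],"twist":[0,0,0],"hand":42},{"translation":[0,0.049,0.12],"twist":[0,0,0],"hand":42},{"translation":[0,0.049,0.12],"twist":[0,0,0],"hand":42},{"translation":[0,0.049,0.12],"twist":[0,0,0],"hand":42}]'
python3 -c "
from h import *
plan((.5178,.2483,.10,60),(.5178,.2483,.044,60))"
```

```text
time: 16.45
tool_pos: [0.5187, -0.0965, 0.2478]
tool_rot: [1.658, 1.566, 2.706]
contact_force: [0.2, -0.0, -0.1]
opening: 0.0387
time: 16.95
tool_pos: [0.4969, 0.1254, 0.2465]
tool_rot: [1.818, 1.563, 2.868]
contact_force: [0.7, 0.9, 0.4]
opening: 0.0384
time: 17.45
tool_pos: [0.5132, 0.2544, 0.2444]
tool_rot: [2.047, 1.56, 3.099]
contact_force: [0.1, -0.9, -0.2]
opening: 0.0383
now [0.5132 0.2544 0.2444] jaw 60.28 open 0.0383
-> (0.5178, 0.2483, 0.1, 60) T [0.1444, -0.0084, -0.0022] tw [0.0049, -0.0051, -0.0099] rows>= 3
-> (0.5178, 0.2483, 0.044, 60) T [0.056, 0.0, 0.0] tw [0.0, 0.0, 0.0] rows>= 2
```

```bash
python3 -m creep '[{"translation":[0.04,-0.0084,-0.0022],"twist":[0.005,-0.005,-0.01],"hand":42},{"translation":[0.08,-0.0084,-0.0022],"twist":[0.005,-0.005,-0.01],"hand":42},{"translation":[0.12,-0.0084,-0.0022],"twist":[0.005,-0.005,-0.01],"hand":42},{"translation":[0.144,-0.0084,-0.0022],"twist":[0.005,-0.005,-0.01],"hand":42},{"translation":[0.144,-0.0084,-0.0022],"twist":[0.005,-0.005,-0.01],"hand":42}]'
python3 -m creep '[{"translation":[0,0,0],"twist":[0,0,0],"hand":42},{"translation":[0,0,0],"twist":[0,0,0],"hand":42}]'
python3 -c "
from h import *
plan((.5178,.2483,.044,60))"
```

```text
time: 17.95
tool_pos: [0.5151, 0.246, 0.0963]
tool_rot: [2.456, 1.562, -2.782]
contact_force: [-0.7, 0.4, 0.7]
opening: 0.0387
time: 18.15
tool_pos: [0.5155, 0.2454, 0.0973]
tool_rot: [2.482, 1.562, -2.757]
contact_force: [0.2, -0.4, -0.0]
opening: 0.0387
now [0.5155 0.2454 0.0973] jaw 59.85 open 0.0387
-> (0.5178, 0.2483, 0.044, 60) T [0.0533, -0.0008, 0.004] tw [-0.0026, -0.0066, -0.0051] rows>= 2
```

```bash
python3 -m creep '[{"translation":[0.015,-0.001,0.004],"twist":[-0.0025,-0.0065,-0.005],"hand":42},{"translation":[0.03,-0.001,0.004],"twist":[-0.0025,-0.0065,-0.005],"hand":42},{"translation":[0.045,-0.001,0.004],"twist":[-0.0025,-0.0065,-0.005],"hand":42},{"translation":[0.0525,-0.001,0.004],"twist":[-0.0025,-0.0065,-0.005],"hand":42},{"translation":[0.0525,-0.001,0.004],"twist":[-0.0025,-0.0065,-0.005],"hand":42}]'
python3 -c "
from h import *
plan((.5178,.2483,.044,60))"
python3 -m creep '[{"translation":[0,0,0],"twist":[0,0,0],"hand":0},{"translation":[0,0,0],"twist":[0,0,0],"hand":0},{"translation":[0,0,0],"twist":[0,0,0],"hand":0},{"translation":[0,0,0],"twist":[0,0,0],"hand":0}]' 20
python3 -c "
from h import *
plan((.5178,.2483,.15,60),(.6,.12,.15,60),(.6726,.0116,.15,60))"
```

```text
time: 18.65
tool_pos: [0.518, 0.2481, 0.0449]
tool_rot: [2.299, 1.571, -2.937]
contact_force: [0.5, 0.0, 0.6]
opening: 0.0386
now [0.518  0.2481 0.0449] jaw 59.98 open 0.0386
-> (0.5178, 0.2483, 0.044, 60) T [0.0009, 0.0003, 0.0001] tw [-0.0003, -0.0002, -0.0002] rows>= 1
time: 19.05
tool_pos: [0.5187, 0.2483, 0.046]
tool_rot: [-0.703, 1.569, 0.344]
contact_force: [0.6, 0.0, 6.2]
opening: 0.0235
now [0.5187 0.2483 0.046 ] jaw 59.98 open 0.0235
-> (0.5178, 0.2483, 0.15, 60) T [-0.104, 0.0006, -0.0003] tw [-0.0003, 0.0014, 0.0012] rows>= 3
-> (0.6, 0.12, 0.15, 60) T [0.0, -0.1353, -0.07] tw [0.0, 0.0, 0.0] rows>= 4
-> (0.6726, 0.0116, 0.15, 60) T [0.0, -0.1171, -0.0576] tw [0.0, 0.0, 0.0] rows>= 3
```

```bash
python3 -m creep '[{"translation":[-0.02,0,0],"twist":[0,0,0],"hand":0},{"translation":[-0.05,0,0],"twist":[0,0,0],"hand":0},{"translation":[-0.08,0,0],"twist":[0,0,0],"hand":0},{"translation":[-0.104,0,0],"twist":[0,0,0],"hand":0},{"translation":[-0.104,0,0],"twist":[0,0,0],"hand":0}]'
python3 -m creep '[{"translation":[0,-0.034,-0.017],"twist":[0,0,0],"hand":0},{"translation":[0,-0.068,-0.035],"twist":[0,0,0],"hand":0},{"translation":[0,-0.102,-0.052],"twist":[0,0,0],"hand":0},{"translation":[0,-0.135,-0.07],"twist":[0,0,0],"hand":0},{"translation":[0,-0.135,-0.07],"twist":[0,0,0],"hand":0}]'
python3 -c "
from h import *
plan((.6726,.0116,.15,60))"
```

```text
time: 19.55
tool_pos: [0.5201, 0.2488, 0.1533]
tool_rot: [-0.73, 1.563, 0.317]
contact_force: [0.3, -0.5, -1.9]
opening: 0.0231
time: 20.05
tool_pos: [0.6035, 0.1164, 0.1518]
tool_rot: [-0.903, 1.564, 0.139]
contact_force: [0.0, -0.3, -1.1]
opening: 0.0233
now [0.6035 0.1164 0.1518] jaw 59.74 open 0.0233
-> (0.6726, 0.0116, 0.15, 60) T [0.0021, -0.1125, -0.0557] tw [-0.0046, 0.0043, 0.0055] rows>= 3
```

```bash
python3 -m creep '[{"translation":[0,-0.04,-0.02],"twist":[0,0,0],"hand":0},{"translation":[0,-0.08,-0.04],"twist":[0,0,0],"hand":0},{"translation":[0.002,-0.1125,-0.0557],"twist":[-0.0045,0.004,0.0055],"hand":0},{"translation":[0.002,-0.1125,-0.0557],"twist":[-0.0045,0.004,0.0055],"hand":0},{"translation":[0.002,-0.1125,-0.0557],"twist":[-0.0045,0.004,0.0055],"hand":0}]'
python3 -m creep '[{"translation":[0,0,0],"twist":[0,0,0],"hand":0},{"translation":[0,0,0],"twist":[0,0,0],"hand":0},{"translation":[0,0,0],"twist":[0,0,0],"hand":0}]'
python3 -c "
from h import *
plan((.6726,.0116,.09,60));s=robot.observe();print(s['qpos'])"
```

```text
time: 20.55
tool_pos: [0.6718, 0.0116, 0.1481]
tool_rot: [1.756, 1.567, 2.801]
contact_force: [-0.2, 0.8, -2.9]
opening: 0.0231
time: 20.85
tool_pos: [0.6713, 0.0128, 0.1481]
tool_rot: [1.749, 1.567, 2.796]
contact_force: [0.5, 0.4, -1.3]
opening: 0.0232
now [0.6713 0.0128 0.1481] jaw 60.0 open 0.0232
-> (0.6726, 0.0116, 0.09, 60) T [0.0581, -0.0019, -0.0004] tw [0.0001, -0.0007, -0.0037] rows>= 2
[-9.53269225e-02  6.97969802e-01  1.21023585e+00  9.78366645e-04
  1.23700293e+00 -1.14292683e+00]
```

```bash
python3 -m creep '[{"translation":[0.02,-0.002,-0.0005],"twist":[0,-0.0005,-0.0035],"hand":0},{"translation":[0.04,-0.002,-0.0005],"twist":[0,-0.0005,-0.0035],"hand":0},{"translation":[0.056,-0.002,-0.0005],"twist":[0,-0.0005,-0.0035],"hand":0},{"translation":[0.056,-0.002,-0.0005],"twist":[0,-0.0005,-0.0035],"hand":0},{"translation":[0.056,-0.002,-0.0005],"twist":[0,-0.0005,-0.0035],"hand":0}]'
python3 -c "
from h import *
plan((.6726,.0116,.072,60));p,R=pose();print(R[:,0])"
```

```text
time: 21.35
tool_pos: [0.6727, 0.0119, 0.0926]
tool_rot: [-2.889, 1.571, -1.841]
contact_force: [-0.0, -0.1, -1.7]
opening: 0.0232
now [0.6727 0.0119 0.0926] jaw 60.04 open 0.0232
-> (0.6726, 0.0116, 0.072, 60) T [0.0206, -0.0001, -0.0003] tw [0.0007, -0.0001, 0.0] rows>= 1
[-1.87734751e-05 -6.76613749e-05 -9.99999998e-01]
```

```bash
python3 -m creep '[{"translation":[0.007,0,0],"twist":[0,0,0],"hand":0},{"translation":[0.014,0,0],"twist":[0,0,0],"hand":0},{"translation":[0.019,0,0],"twist":[0,0,0],"hand":0},{"translation":[0.0195,0,0],"twist":[0,0,0],"hand":0},{"translation":[0.0195,0,0],"twist":[0,0,0],"hand":0}]'
python3 -c "
from h import *
plan((.6726,.0116,.0715,60));snap('scene','s5');crop('s5','c10',190,190,290,290,6)"
```

```text
time: 21.85
tool_pos: [0.6726, 0.0119, 0.0729]
tool_rot: [2.181, 1.57, -3.055]
contact_force: [-0.5, -0.4, -0.7]
opening: 0.0235
now [0.6726 0.0119 0.0729] jaw 60.03 open 0.0235
-> (0.6726, 0.0116, 0.0715, 60) T [0.0014, -0.0001, -0.0003] tw [0.0006, -0.0002, -0.0003] rows>= 1
```

View pics/c10.png

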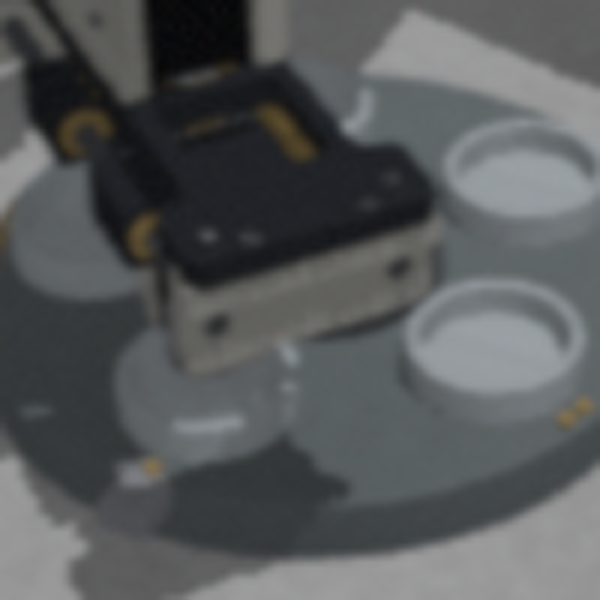

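c10 shows the flange inside pocket 1's rim (pocket around (200,400)). Lower the last millimetre, release and lift.

```bash
python3 -m creep '[{"translation":[0.0015,0,0],"twist":[0,0,0],"hand":0},{"translation":[0.0015,0,0],"twist":[0,0,0],"hand":42},{"translation":[0.0015,0,0],"twist":[0,0,0],"hand":42},{"translation":[0.0015,0,0],"twist":[0,0,0],"hand":42},{"translation":[0.0015,0,0],"twist":[0,0,0],"hand":42}]'
python3 -m creep '[{"translation":[-0.02,0,0],"twist":[0,0,0],"hand":42},{"translation":[-0.05,0,0],"twist":[0,0,0],"hand":42},{"translation":[-0.08,0,0],"twist":[0,0,0],"hand":42},{"translation":[-0.08,0,0],"twist":[0,0,0],"hand":42},{"translation":[-0.08,0,0],"twist":[0,0,0],"hand":42}]'
python3 -c "
from h import *
t=snap('top','t6');d=cv2.absdiff(cv2.imread('pics/t0.png'),t)[150:310,100:220].max(2);print('mat diff',(d>60).sum())
plan((.6,.11,.15,60),(.6025,.2370,.15,60),(.6025,.2370,.1,60))"
```

```text
time: 22.4
tool_pos: [0.6728, 0.0119, 0.0717]
tool_rot: [-1.292, 1.571, -0.244]
contact_force: [0.7, -0.4, -0.1]
opening: 0.0385
time: 22.9
tool_pos: [0.673, 0.0119, 0.1523]
tool_rot: [-1.179, 1.569, -0.131]
contact_force: [0.5, 0.2, -0.7]
opening: 0.0386
mat diff 893
now [0.6723 0.0119 0.1511] jaw 60.04 open 0.0384
-> (0.6, 0.11, 0.15, 60) T [0.0011, 0.1117, 0.0488] tw [0.0006, -0.0004, -0.0007] rows>= 3
-> (0.6025, 0.237, 0.15, 60) T [0.0, 0.0613, 0.1112] tw [0.0, 0.0, 0.0] rows>= 3
-> (0.6025, 0.237, 0.1, 60) T [0.05, 0.0, 0.0] tw [0.0, 0.0, 0.0] rows>= 1
```

```bash
cat >> h.py <<'E'
def blobs(f):
    # bright/grey things on the blue mat in the top picture: saturation low
    im=cv2.GaussianBlur(cv2.imread('pics/'+f+'.png'),(3,3),0)[145:320,95:225].astype(int)
    m=((im[...,2]>95)).astype(np.uint8)   # red channel: mat is dark in red
    n,l,st,c=cv2.connectedComponentsWithStats(m)
    for i in range(1,n):
        if 80<st[i,4]<800:
            (x,y),r=cv2.minEnclosingCircle(np.argwhere(l==i)[:,::-1].astype(np.float32))
            u,v=c[i]+[95,145]; print('blob',u.round(1),v.round(1),'area',st[i,4],'r',round(r,1),'at z.02',atz('top',u,v,.02)[:2].round(4))
E
python3 - <<'E'
from h import *
for f in('t0','t6'):print(f);blobs(f)
E
```

```text
t0
blob 186.3 187.1 area 201 r 9.3 at z.02 [0.6015 0.2402]
blob 136.1 213.1 area 194 r 9.5 at z.02 [0.5437 0.3552]
blob 182.6 223.0 area 258 r 9.5 at z.02 [0.5182 0.2486]
blob 133.6 263.2 area 202 r 10.1 at z.02 [0.4294 0.3592]
blob 174.5 280.9 area 198 r 9.9 at z.02 [0.3874 0.2667]
t6
blob 173.4 197.3 area 281 r 10.0 at z.02 [0.5785 0.2698]
blob 136.7 213.2 area 243 r 10.1 at z.02 [0.5434 0.3539]
blob 134.2 262.8 area 263 r 10.5 at z.02 [0.4303 0.3579]
blob 175.2 276.0 area 133 r 9.0 at z.02 [0.3983 0.2652]
blob 210.3 317.5 area 106 r 13.6 at z.02 [0.3045 0.1867]
```

Lens 2 has been knocked. Look at the mat.

```bash
python3 -c "
from h import *
crop('t6','c11',100,150,220,310,3.5)"
```

```text
(no output)
```

View pics/c11.png

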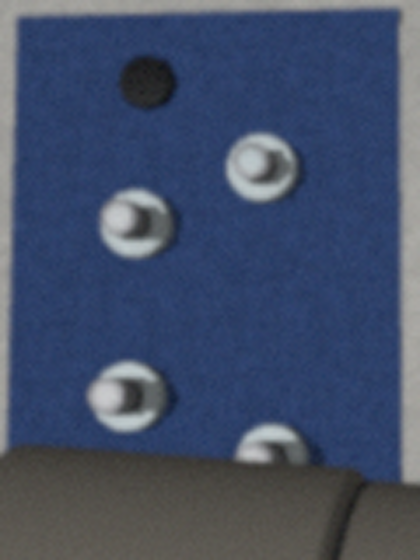

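c11: lens 2 now stands upright at flange (262,167) with barrel top (255,161). The others are unmoved.

```bash
python3 -c "
from h import *
f=lambda X,Y:(100+(X+.5)/3.5-.5,150+(Y+.5)/3.5-.5)
a=atz('top',*f(262,167),.015);b=atz('top',*f(255,161),.043);print(a,b);m=(a+b)/2
plan((.61,.13,.15,60),(m[0],m[1],.15,60))"
```

```text
[0.57908929 0.26840581 0.015     ] [0.57837474 0.26669845 0.043     ]
now [0.6723 0.0119 0.1511] jaw 60.04 open 0.0384
-> (0.61, 0.13, 0.15, 60) T [0.0011, 0.113, 0.0711] tw [0.0006, -0.0004, -0.0007] rows>= 3
-> (np.float64(0.578732011832775), np.float64(0.2675521341072042), 0.15, 60) T [0.0, 0.0959, 0.1035] tw [0.0, 0.0, 0.0] rows>= 3
```

```bash
python3 -m creep '[{"translation":[0,0.035,0.022],"twist":[0,0,0],"hand":42},{"translation":[0,0.075,0.047],"twist":[0,0,0],"hand":42},{"translation":[0,0.113,0.071],"twist":[0,0,0],"hand":42},{"translation":[0,0.145,0.105],"twist":[0,0,0],"hand":42},{"translation":[0,0.175,0.14],"twist":[0,0,0],"hand":42}]'
python3 -m creep '[{"translation":[0,0.033,0.034],"twist":[0,0,0],"hand":42},{"translation":[0,0.033,0.034],"twist":[0,0,0],"hand":42},{"translation":[0,0.033,0.034],"twist":[0,0,0],"hand":42},{"translation":[0,0.033,0.034],"twist":[0,0,0],"hand":42}]'
python3 -c "
from h import *
plan((.579,.2676,.09,60))"
```

```text
time: 23.45
tool_pos: [0.5889, 0.2218, 0.1496]
tool_rot: [2.291, 1.567, -2.945]
contact_force: [0.1, 0.7, 0.1]
opening: 0.0387
time: 23.85
tool_pos: [0.5772, 0.2668, 0.1486]
tool_rot: [2.403, 1.565, -2.834]
contact_force: [0.5, -0.4, -0.1]
opening: 0.0384
now [0.5772 0.2668 0.1486] jaw 59.97 open 0.0384
-> (0.579, 0.2676, 0.09, 60) T [0.0586, -0.0013, 0.0019] tw [-0.0005, -0.0042, -0.0038] rows>= 2
```

```bash
python3 -m creep '[{"translation":[0.03,-0.0013,0.002],"twist":[0,-0.004,-0.004],"hand":42},{"translation":[0.058,-0.0013,0.002],"twist":[0,-0.004,-0.004],"hand":42},{"translation":[0.08,-0.0013,0.002],"twist":[0,-0.004,-0.004],"hand":42},{"translation":[0.1,-0.0013,0.002],"twist":[0,-0.004,-0.004],"hand":42},{"translation":[0.1,-0.0013,0.002],"twist":[0,-0.004,-0.004],"hand":42}]'
python3 -c "
from h import *
plan((.579,.2676,.048,60))"
python3 -m creep '[{"translation":[0,0,0],"twist":[0,0,0],"hand":0},{"translation":[0,0,0],"twist":[0,0,0],"hand":0},{"translation":[0,0,0],"twist":[0,0,0],"hand":0},{"translation":[0,0,0],"twist":[0,0,0],"hand":0}]' 20
python3 -c "
from h import *
plan((.579,.2676,.15,60),(.6095,.0781,.15,60))"
```

```text
time: 24.35
tool_pos: [0.5774, 0.2651, 0.0452]
tool_rot: [2.473, 1.564, -2.766]
contact_force: [-0.7, 0.2, -0.3]
opening: 0.0387
now [0.5774 0.2651 0.0452] jaw 59.83 open 0.0387
-> (0.579, 0.2676, 0.048, 60) T [-0.0028, -0.0001, 0.0029] tw [-0.003, -0.0052, -0.0041] rows>= 1
time: 24.75
tool_pos: [0.578, 0.265, 0.0463]
tool_rot: [2.57, 1.566, -2.669]
contact_force: [0.2, -1.8, 0.7]
opening: 0.0234
now [0.578  0.265  0.0463] jaw 59.83 open 0.0234
-> (0.579, 0.2676, 0.15, 60) T [-0.1038, 0.0007, 0.0023] tw [-0.003, -0.0043, -0.0028] rows>= 3
-> (0.6095, 0.0781, 0.15, 60) T [0.0, -0.1212, -0.1489] tw [0.0, 0.0, 0.0] rows>= 4
```

```bash
python3 -m creep '[{"translation":[-0.02,0,0],"twist":[0,0,0],"hand":0},{"translation":[-0.05,0,0.002],"twist":[0,0,0],"hand":0},{"translation":[-0.08,0,0.002],"twist":[0,0,0],"hand":0},{"translation":[-0.104,0,0.002],"twist":[0,0,0],"hand":0},{"translation":[-0.104,0,0.002],"twist":[0,0,0],"hand":0}]'
python3 -m creep '[{"translation":[0,-0.03,-0.037],"twist":[0,0,0],"hand":0},{"translation":[0,-0.06,-0.074],"twist":[0,0,0],"hand":0},{"translation":[0,-0.09,-0.112],"twist":[0,0,0],"hand":0},{"translation":[0,-0.121,-0.149],"twist":[0,0,0],"hand":0},{"translation":[0,-0.121,-0.149],"twist":[0,0,0],"hand":0}]'
python3 -m creep '[{"translation":[0,0,0],"twist":[0,0,0],"hand":0},{"translation":[0,0,0],"twist":[0,0,0],"hand":0},{"translation":[0,0,0],"twist":[0,0,0],"hand":0}]'
python3 -c "
from h import *
plan((.6095,.0781,.093,60))"
```

```text
time: 25.25
tool_pos: [0.5813, 0.2677, 0.1546]
tool_rot: [-1.02, 1.568, 0.024]
contact_force: [0.3, 1.1, -1.2]
opening: 0.0235
time: 25.75
tool_pos: [0.6114, 0.0721, 0.1535]
tool_rot: [-1.917, 1.568, -0.878]
contact_force: [-0.1, 1.1, -1.8]
opening: 0.0233
time: 26.05
tool_pos: [0.611, 0.0733, 0.1529]
tool_rot: [-2.252, 1.569, -1.212]
contact_force: [0.3, 0.2, -1.2]
opening: 0.0234
now [0.611  0.0733 0.1529] jaw 59.58 open 0.0234
-> (0.6095, 0.0781, 0.093, 60) T [0.0599, 0.0038, 0.0035] tw [-0.0073, -0.0012, 0.0015] rows>= 2
```

```bash
python3 -m creep '[{"translation":[0.02,0.0038,0.0035],"twist":[-0.007,-0.001,0.0015],"hand":0},{"translation":[0.04,0.0038,0.0035],"twist":[-0.007,-0.001,0.0015],"hand":0},{"translation":[0.06,0.0038,0.0035],"twist":[-0.007,-0.001,0.0015],"hand":0},{"translation":[0.06,0.0038,0.0035],"twist":[-0.007,-0.001,0.0015],"hand":0},{"translation":[0.06,0.0038,0.0035],"twist":[-0.007,-0.001,0.0015],"hand":0}]'
python3 -m creep '[{"translation":[0,0,0],"twist":[0,0,0],"hand":0},{"translation":[0,0,0],"twist":[0,0,0],"hand":0}]'
python3 -c "
from h import *
plan((.6095,.0781,.073,60))"
```

```text
time: 26.55
tool_pos: [0.6095, 0.0792, 0.0931]
tool_rot: [2.327, 1.57, -2.907]
contact_force: [0.0, -1.0, -1.7]
opening: 0.0235
time: 26.75
tool_pos: [0.6101, 0.0796, 0.0944]
tool_rot: [-1.06, 1.569, -0.011]
contact_force: [0.2, -0.1, -1.7]
opening: 0.0235
now [0.6101 0.0796 0.0944] jaw 60.1 open 0.0235
-> (0.6095, 0.0781, 0.073, 60) T [0.0214, -0.0001, -0.0016] tw [0.0017, 0.0009, 0.0017] rows>= 1
```

```bash
python3 -m creep '[{"translation":[0.004,0,-0.0015],"twist":[0.0015,0.001,0.0015],"hand":0},{"translation":[0.01,0,-0.0015],"twist":[0.0015,0.001,0.0015],"hand":0},{"translation":[0.016,0,-0.0015],"twist":[0.0015,0.001,0.0015],"hand":0},{"translation":[0.0215,0,-0.0015],"twist":[0.0015,0.001,0.0015],"hand":0},{"translation":[0.0215,0,-0.0015],"twist":[0.0015,0.001,0.0015],"hand":0}]'
python3 -c "
from h import *
plan((.6095,.0781,.0722,60))"
```

```text
time: 27.25
tool_pos: [0.6097, 0.0782, 0.0724]
tool_rot: [-1.121, 1.57, -0.074]
contact_force: [2.3, 0.1, -1.7]
opening: 0.0236
now [0.6097 0.0782 0.0724] jaw 60.0 open 0.0236
-> (0.6095, 0.0781, 0.0722, 60) T [0.0002, 0.0001, -0.0002] tw [-0.0001, 0.0002, 0.0004] rows>= 1
```

```bash
python3 -m creep '[{"translation":[0.0005,0,0],"twist":[0,0,0],"hand":42},{"translation":[0.0005,0,0],"twist":[0,0,0],"hand":42},{"translation":[0.0005,0,0],"twist":[0,0,0],"hand":42},{"translation":[0.0005,0,0],"twist":[0,0,0],"hand":42}]'
python3 -m creep '[{"translation":[-0.02,0,0],"twist":[0,0,0],"hand":42},{"translation":[-0.05,0,0],"twist":[0,0,0],"hand":42},{"translation":[-0.08,0,0],"twist":[0,0,0],"hand":42},{"translation":[-0.08,0,0],"twist":[0,0,0],"hand":42},{"translation":[-0.08,0,0],"twist":[0,0,0],"hand":42}]'
python3 -c "
from h import *
snap('top','t7');snap('scene','s7');blobs('t7')
plan((.5433,.3516,.15,60),(.5433,.3516,.09,60))"
```

```text
time: 27.65
tool_pos: [0.6096, 0.0783, 0.0719]
tool_rot: [-1.125, 1.571, -0.078]
contact_force: [0.1, -0.5, 0.1]
opening: 0.0388
time: 28.15
tool_pos: [0.6097, 0.0783, 0.1525]
tool_rot: [-1.059, 1.569, -0.011]
contact_force: [-0.7, -0.3, -0.1]
opening: 0.0387
blob 200.8 161.5 area 99 r 9.0 at z.02 [0.6615 0.2063]
blob 216.4 189.1 area 632 r 23.7 at z.02 [0.5953 0.1706]
blob 193.7 209.2 area 409 r 20.2 at z.02 [0.5495 0.2232]
blob 136.6 213.3 area 239 r 9.9 at z.02 [0.5433 0.3541]
blob 134.1 262.8 area 250 r 10.4 at z.02 [0.4304 0.3582]
blob 216.4 267.9 area 91 r 10.1 at z.02 [0.4142 0.172 ]
blob 175.0 280.8 area 245 r 10.3 at z.02 [0.3876 0.2656]
now [0.6088 0.0783 0.1508] jaw 60.0 open 0.0384
-> (0.5433, 0.3516, 0.15, 60) T [0.0009, 0.1934, 0.2039] tw [0.0, -0.0009, -0.0016] rows>= 6
-> (0.5433, 0.3516, 0.09, 60) T [0.06, 0.0, 0.0] tw [0.0, 0.0, 0.0] rows>= 2
```

Lenses 3, 4 and 5 are unmoved (the other blobs are the arm). Lens 3 next.

```bash
python3 -m creep '[{"translation":[0,0.033,0.035],"twist":[0,0,0],"hand":42},{"translation":[0,0.066,0.07],"twist":[0,0,0],"hand":42},{"translation":[0,0.1,0.105],"twist":[0,0,0],"hand":42},{"translation":[0,0.133,0.14],"twist":[0,0,0],"hand":42},{"translation":[0,0.166,0.175],"twist":[0,0,0],"hand":42}]'
python3 -m creep '[{"translation":[0,0.027,0.029],"twist":[0,0,0],"hand":42},{"translation":[0,0.027,0.029],"twist":[0,0,0],"hand":42},{"translation":[0,0.027,0.029],"twist":[0,0,0],"hand":42},{"translation":[0,0.027,0.029],"twist":[0,0,0],"hand":42}]'
python3 -c "
from h import *
plan((.5433,.3516,.09,60))"
```

```text
time: 28.75
tool_pos: [0.5513, 0.3143, 0.1493]
tool_rot: [2.341, 1.566, -2.895]
contact_force: [0.3, -0.6, 0.9]
opening: 0.0384
time: 29.15
tool_pos: [0.5424, 0.3517, 0.1483]
tool_rot: [2.47, 1.564, -2.767]
contact_force: [0.7, -0.4, -0.4]
opening: 0.0383
now [0.5424 0.3517 0.1483] jaw 59.94 open 0.0383
-> (0.5433, 0.3516, 0.09, 60) T [0.0583, -0.0011, 0.0006] tw [-0.001, -0.0049, -0.0039] rows>= 2
```

```bash
python3 -m creep '[{"translation":[0.025,-0.001,0.0005],"twist":[0,-0.005,-0.004],"hand":42},{"translation":[0.05,-0.001,0.0005],"twist":[0,-0.005,-0.004],"hand":42},{"translation":[0.075,-0.001,0.0005],"twist":[0,-0.005,-0.004],"hand":42},{"translation":[0.097,-0.001,0.0005],"twist":[0,-0.005,-0.004],"hand":42},{"translation":[0.097,-0.001,0.0005],"twist":[0,-0.005,-0.004],"hand":42}]'
python3 -c "
from h import *
plan((.5433,.3516,.048,60))"
python3 -m creep '[{"translation":[0,0,0],"twist":[0,0,0],"hand":0},{"translation":[0,0,0],"twist":[0,0,0],"hand":0},{"translation":[0,0,0],"twist":[0,0,0],"hand":0},{"translation":[0,0,0],"twist":[0,0,0],"hand":0}]' 20
python3 -c "
from h import *
plan((.5433,.3516,.155,60),(.53,.19,.155,60),(.5268,.0386,.155,60))"
```

```text
time: 29.65
tool_pos: [0.5417, 0.3487, 0.0479]
tool_rot: [2.584, 1.564, -2.655]
contact_force: [-0.9, -0.2, 0.0]
opening: 0.0388
now [0.5417 0.3487 0.0479] jaw 59.8 open 0.0388
-> (0.5433, 0.3516, 0.048, 60) T [-0.0001, 0.0001, 0.0034] tw [-0.0034, -0.0059, -0.0037] rows>= 1
time: 30.05
tool_pos: [0.5423, 0.3487, 0.049]
tool_rot: [2.651, 1.566, -2.588]
contact_force: [1.1, -1.0, 1.3]
opening: 0.0238
now [0.5423 0.3487 0.049 ] jaw 59.8 open 0.0238
-> (0.5433, 0.3516, 0.155, 60) T [-0.106, 0.0008, 0.0026] tw [-0.0034, -0.0046, -0.0025] rows>= 3
-> (0.53, 0.19, 0.155, 60) T [0.0, -0.0693, -0.1466] tw [0.0, 0.0, 0.0] rows>= 4
-> (0.5268, 0.0386, 0.155, 60) T [0.0, -0.0729, -0.1327] tw [0.0, 0.0, 0.0] rows>= 4
```

```bash
python3 -m creep '[{"translation":[-0.02,0,0],"twist":[0,0,0],"hand":0},{"translation":[-0.05,0.001,0.0025],"twist":[0,0,0],"hand":0},{"translation":[-0.08,0.001,0.0025],"twist":[-0.003,-0.004,-0.002],"hand":0},{"translation":[-0.106,0.001,0.0025],"twist":[-0.003,-0.004,-0.002],"hand":0},{"translation":[-0.106,0.001,0.0025],"twist":[-0.003,-0.004,-0.002],"hand":0}]'
python3 -m creep '[{"translation":[0,-0.018,-0.037],"twist":[0,0,0],"hand":0},{"translation":[0,-0.036,-0.074],"twist":[0,0,0],"hand":0},{"translation":[0,-0.054,-0.111],"twist":[0,0,0],"hand":0},{"translation":[0,-0.07,-0.147],"twist":[0,0,0],"hand":0},{"translation":[0,-0.09,-0.18],"twist":[0,0,0],"hand":0}]'
python3 -m creep '[{"translation":[0,-0.02,-0.037],"twist":[0,0,0],"hand":0},{"translation":[0,-0.04,-0.074],"twist":[0,0,0],"hand":0},{"translation":[0,-0.053,-0.096],"twist":[0,0,0],"hand":0},{"translation":[0,-0.053,-0.096],"twist":[0,0,0],"hand":0},{"translation":[0,-0.053,-0.096],"twist":[0,0,0],"hand":0}]'
python3 -m creep '[{"translation":[0,0,0],"twist":[0,0,0],"hand":0},{"translation":[0,0,0],"twist":[0,0,0],"hand":0}]'
python3 -c "
from h import *
plan((.5268,.0386,.096,60))"
```

```text
time: 30.55
tool_pos: [0.5449, 0.3527, 0.1597]
tool_rot: [-0.586, 1.563, 0.461]
contact_force: [0.3, 0.9, -0.7]
opening: 0.0236
time: 31.05
tool_pos: [0.5313, 0.1503, 0.1579]
tool_rot: [-0.463, 1.565, 0.584]
contact_force: [0.6, -0.2, -2.5]
opening: 0.0233
time: 31.55
tool_pos: [0.5288, 0.0404, 0.1568]
tool_rot: [-0.228, 1.566, 0.818]
contact_force: [0.2, 0.5, -0.8]
opening: 0.0236
time: 31.75
tool_pos: [0.5285, 0.0416, 0.1564]
tool_rot: [-0.061, 1.566, 0.987]
contact_force: [0.3, 0.5, -1.3]
opening: 0.0236
now [0.5285 0.0416 0.1564] jaw 60.02 open 0.0236
-> (0.5268, 0.0386, 0.096, 60) T [0.0604, 0.0, -0.0037] tw [0.0003, 0.0045, 0.0003] rows>= 2
```

```bash
python3 -m creep '[{"translation":[0.02,0,-0.0037],"twist":[0,0.0045,0],"hand":0},{"translation":[0.04,0,-0.0037],"twist":[0,0.0045,0],"hand":0},{"translation":[0.06,0,-0.0037],"twist":[0,0.0045,0],"hand":0},{"translation":[0.06,0,-0.0037],"twist":[0,0.0045,0],"hand":0},{"translation":[0.06,0,-0.0037],"twist":[0,0.0045,0],"hand":0}]'
python3 -m creep '[{"translation":[0,0,0],"twist":[0,0,0],"hand":0},{"translation":[0,0,0],"twist":[0,0,0],"hand":0}]'
python3 -c "
from h import *
plan((.5268,.0386,.0755,60))"
```

```text
time: 32.25
tool_pos: [0.5268, 0.0392, 0.0965]
tool_rot: [2.495, 1.571, -2.74]
contact_force: [-0.2, -0.9, -1.1]
opening: 0.0233
time: 32.45
tool_pos: [0.5275, 0.0394, 0.0976]
tool_rot: [-1.18, 1.569, -0.131]
contact_force: [0.4, -0.9, -1.7]
opening: 0.0235
now [0.5275 0.0394 0.0976] jaw 60.1 open 0.0235
-> (0.5268, 0.0386, 0.0755, 60) T [0.0221, 0.0002, -0.0011] tw [0.0018, 0.0007, 0.0017] rows>= 1
```

```bash
python3 -m creep '[{"translation":[0.004,0,-0.001],"twist":[0.0015,0.0005,0.0015],"hand":0},{"translation":[0.01,0,-0.001],"twist":[0.0015,0.0005,0.0015],"hand":0},{"translation":[0.016,0,-0.001],"twist":[0.0015,0.0005,0.0015],"hand":0},{"translation":[0.022,0,-0.001],"twist":[0.0015,0.0005,0.0015],"hand":0},{"translation":[0.022,0,-0.001],"twist":[0.0015,0.0005,0.0015],"hand":0}]'
python3 -c "
from h import *
plan((.5268,.0386,.0752,60))"
```

```text
time: 32.95
tool_pos: [0.527, 0.0386, 0.0749]
tool_rot: [1.164, 1.57, 2.212]
contact_force: [0.7, 0.5, -1.5]
opening: 0.0233
now [0.527  0.0386 0.0749] jaw 60.01 open 0.0233
-> (0.5268, 0.0386, 0.0752, 60) T [-0.0003, 0.0001, -0.0001] tw [0.0001, 0.0002, -0.0004] rows>= 1
```

```bash
python3 -m creep '[{"translation":[0.0005,0,0],"twist":[0,0,0],"hand":42},{"translation":[0.0005,0,0],"twist":[0,0,0],"hand":42},{"translation":[0.0005,0,0],"twist":[0,0,0],"hand":42},{"translation":[0.0005,0,0],"twist":[0,0,0],"hand":42}]'
python3 -m creep '[{"translation":[-0.02,0,0],"twist":[0,0,0],"hand":42},{"translation":[-0.05,0,0],"twist":[0,0,0],"hand":42},{"translation":[-0.08,0,0],"twist":[0,0,0],"hand":42},{"translation":[-0.08,0,0],"twist":[0,0,0],"hand":42},{"translation":[-0.08,0,0],"twist":[0,0,0],"hand":42}]'
python3 -c "
from h import *
snap('top','t8');snap('scene','s8');blobs('t8')
plan((.4295,.3553,.155,60))"
```

```text
time: 33.35
tool_pos: [0.527, 0.0386, 0.0745]
tool_rot: [0.654, 1.571, 1.701]
contact_force: [0.1, 0.1, -0.5]
opening: 0.0383
time: 33.85
tool_pos: [0.5272, 0.0386, 0.155]
tool_rot: [-0.946, 1.569, 0.101]
contact_force: [-0.4, 0.5, -0.0]
opening: 0.0387
blob 133.9 262.7 area 237 r 10.3 at z.02 [0.4306 0.3585]
blob 218.8 271.1 area 327 r 17.0 at z.02 [0.4069 0.1668]
blob 174.9 280.6 area 232 r 10.1 at z.02 [0.388  0.2658]
now [0.5264 0.0386 0.1536] jaw 60.01 open 0.0385
-> (0.4295, 0.3553, 0.155, 60) T [-0.0011, 0.2422, 0.2258] tw [0.0001, -0.0006, -0.0018] rows>= 7
```

```bash
python3 -m creep '[{"translation":[0,0.035,0.033],"twist":[0,0,0],"hand":42},{"translation":[0,0.07,0.066],"twist":[0,0,0],"hand":42},{"translation":[0,0.105,0.099],"twist":[0,0,0],"hand":42},{"translation":[0,0.14,0.132],"twist":[0,0,0],"hand":42},{"translation":[0,0.175,0.165],"twist":[0,0,0],"hand":42}]'
python3 -m creep '[{"translation":[0,0.035,0.033],"twist":[0,0,0],"hand":42},{"translation":[0,0.067,0.061],"twist":[0,0,0],"hand":42},{"translation":[0,0.067,0.061],"twist":[0,0,0],"hand":42},{"translation":[0,0.067,0.061],"twist":[0,0,0],"hand":42},{"translation":[0,0.067,0.061],"twist":[0,0,0],"hand":42}]'
python3 -c "
from h import *
plan((.4295,.3553,.095,60))"
```

```text
time: 34.45
tool_pos: [0.4559, 0.2704, 0.1525]
tool_rot: [2.225, 1.567, -3.011]
contact_force: [1.7, -0.8, -0.3]
opening: 0.0386
time: 34.95
tool_pos: [0.4284, 0.3557, 0.1517]
tool_rot: [2.427, 1.565, -2.81]
contact_force: [-0.5, -0.9, 0.5]
opening: 0.0387
now [0.4284 0.3557 0.1517] jaw 59.95 open 0.0387
-> (0.4295, 0.3553, 0.095, 60) T [0.0567, -0.0013, 0.0005] tw [-0.0008, -0.0043, -0.0038] rows>= 2
```

```bash
python3 -m creep '[{"translation":[0.025,-0.001,0.002],"twist":[0,-0.005,-0.004],"hand":42},{"translation":[0.05,-0.001,0.002],"twist":[0,-0.005,-0.004],"hand":42},{"translation":[0.075,-0.001,0.002],"twist":[0,-0.005,-0.004],"hand":42},{"translation":[0.1,-0.001,0.002],"twist":[0,-0.005,-0.004],"hand":42},{"translation":[0.1,-0.001,0.002],"twist":[0,-0.005,-0.004],"hand":42}]'
python3 -c "
from h import *
plan((.4295,.3553,.048,60))"
python3 -m creep '[{"translation":[0,0,0],"twist":[0,0,0],"hand":0},{"translation":[0,0,0],"twist":[0,0,0],"hand":0},{"translation":[0,0,0],"twist":[0,0,0],"hand":0},{"translation":[0,0,0],"twist":[0,0,0],"hand":0}]' 20
python3 -c "
from h import *
plan((.4295,.3553,.16,60),(.5387,-.0523,.16,60))"
```

```text
time: 35.45
tool_pos: [0.4285, 0.3539, 0.0486]
tool_rot: [2.657, 1.564, -2.582]
contact_force: [0.3, -1.0, 0.2]
opening: 0.0386
now [0.4285 0.3539 0.0486] jaw 59.81 open 0.0386
-> (0.4295, 0.3553, 0.048, 60) T [0.0006, -0.0002, 0.0017] tw [-0.0034, -0.0057, -0.003] rows>= 1
time: 35.85
tool_pos: [0.429, 0.3541, 0.0496]
tool_rot: [2.69, 1.566, -2.55]
contact_force: [0.4, -0.9, 1.5]
opening: 0.0234
now [0.429  0.3541 0.0496] jaw 59.81 open 0.0234
-> (0.4295, 0.3553, 0.16, 60) T [-0.1104, 0.0004, 0.0008] tw [-0.0034, -0.0043, -0.0021] rows>= 3
-> (0.5387, -0.0523, 0.16, 60) T [0.0, -0.2984, -0.2984] tw [0.0, 0.0, 0.0] rows>= 9
```

```bash
python3 -m creep '[{"translation":[-0.02,0,0],"twist":[0,0,0],"hand":0},{"translation":[-0.05,0,0.001],"twist":[0,0,0],"hand":0},{"translation":[-0.08,0,0.001],"twist":[-0.003,-0.004,-0.002],"hand":0},{"translation":[-0.11,0,0.001],"twist":[-0.003,-0.004,-0.002],"hand":0},{"translation":[-0.11,0,0.001],"twist":[-0.003,-0.004,-0.002],"hand":0}]'
python3 -m creep '[{"translation":[0,-0.033,-0.033],"twist":[0,0,0],"hand":0},{"translation":[0,-0.066,-0.066],"twist":[0,0,0],"hand":0},{"translation":[0,-0.1,-0.1],"twist":[0,0,0],"hand":0},{"translation":[0,-0.133,-0.133],"twist":[0,0,0],"hand":0},{"translation":[0,-0.166,-0.166],"twist":[0,0,0],"hand":0}]'
python3 -m creep '[{"translation":[0,-0.033,-0.033],"twist":[0,0,0],"hand":0},{"translation":[0,-0.066,-0.066],"twist":[0,0,0],"hand":0},{"translation":[0,-0.1,-0.1],"twist":[0,0,0],"hand":0},{"translation":[0,-0.132,-0.132],"twist":[0,0,0],"hand":0},{"translation":[0,-0.132,-0.132],"twist":[0,0,0],"hand":0}]'
python3 -m creep '[{"translation":[0,0,0],"twist":[0,0,0],"hand":0},{"translation":[0,0,0],"twist":[0,0,0],"hand":0},{"translation":[0,0,0],"twist":[0,0,0],"hand":0}]'
python3 -c "
from h import *
plan((.5387,-.0523,.096,60))"
```

```text
time: 36.35
tool_pos: [0.4318, 0.3566, 0.1643]
tool_rot: [-0.502, 1.562, 0.545]
contact_force: [0.6, -0.3, -1.3]
opening: 0.0237
time: 36.85
tool_pos: [0.4922, 0.128, 0.163]
tool_rot: [-0.449, 1.563, 0.598]
contact_force: [0.9, 0.9, -2.1]
opening: 0.0234
time: 37.35
tool_pos: [0.5415, -0.0574, 0.1617]
tool_rot: [-0.684, 1.563, 0.358]
contact_force: [0.0, 0.4, -1.4]
opening: 0.0235
time: 37.65
tool_pos: [0.541, -0.0562, 0.1614]
tool_rot: [-0.588, 1.564, 0.456]
contact_force: [0.9, -0.0, -1.7]
opening: 0.0239
now [ 0.541  -0.0562  0.1614] jaw 59.8 open 0.0239
-> (0.5387, -0.0523, 0.096, 60) T [0.0654, 0.0042, 0.0018] tw [-0.0035, 0.0056, 0.0038] rows>= 2
```

```bash
python3 -m creep '[{"translation":[0.02,0.0042,0.0018],"twist":[-0.0035,0.0055,0.004],"hand":0},{"translation":[0.04,0.0042,0.0018],"twist":[-0.0035,0.0055,0.004],"hand":0},{"translation":[0.064,0.0042,0.0018],"twist":[-0.0035,0.0055,0.004],"hand":0},{"translation":[0.064,0.0042,0.0018],"twist":[-0.0035,0.0055,0.004],"hand":0},{"translation":[0.064,0.0042,0.0018],"twist":[-0.0035,0.0055,0.004],"hand":0}]'
python3 -m creep '[{"translation":[0,0,0],"twist":[0,0,0],"hand":0},{"translation":[0,0,0],"twist":[0,0,0],"hand":0}]'
python3 -c "
from h import *
plan((.5387,-.0523,.0762,60))"
```

```text
time: 38.15
tool_pos: [0.5387, -0.0515, 0.0977]
tool_rot: [1.591, 1.57, 2.64]
contact_force: [0.1, 0.1, -1.4]
opening: 0.0236
time: 38.35
tool_pos: [0.5394, -0.0513, 0.099]
tool_rot: [-1.113, 1.569, -0.064]
contact_force: [-0.4, 0.4, -1.2]
opening: 0.0234
now [ 0.5394 -0.0513  0.099 ] jaw 60.11 open 0.0234
-> (0.5387, -0.0523, 0.0762, 60) T [0.0228, 0.0001, -0.0012] tw [0.0019, 0.0007, 0.0015] rows>= 1
```

```bash
python3 -m creep '[{"translation":[0.004,0,-0.001],"twist":[0.0015,0.0005,0.0015],"hand":0},{"translation":[0.01,0,-0.001],"twist":[0.0015,0.0005,0.0015],"hand":0},{"translation":[0.016,0,-0.001],"twist":[0.0015,0.0005,0.0015],"hand":0},{"translation":[0.0225,0,-0.001],"twist":[0.0015,0.0005,0.0015],"hand":0},{"translation":[0.0225,0,-0.001],"twist":[0.0015,0.0005,0.0015],"hand":0}]'
python3 -c "
from h import *
plan((.5387,-.0523,.0755,60))"
```

```text
time: 38.85
tool_pos: [0.5387, -0.0521, 0.0757]
tool_rot: [1.569, 1.57, 2.616]
contact_force: [-0.2, 0.6, -2.1]
opening: 0.0235
now [ 0.5387 -0.0521  0.0757] jaw 60.01 open 0.0235
-> (0.5387, -0.0523, 0.0755, 60) T [0.0002, -0.0001, -0.0001] tw [0.0002, 0.0, -0.001] rows>= 1
```

```bash
python3 -m creep '[{"translation":[0.0005,0,0],"twist":[0,0,0],"hand":42},{"translation":[0.0005,0,0],"twist":[0,0,0],"hand":42},{"translation":[0.0005,0,0],"twist":[0,0,0],"hand":42},{"translation":[0.0005,0,0],"twist":[0,0,0],"hand":42}]'
python3 -m creep '[{"translation":[-0.02,0,0],"twist":[0,0,0],"hand":42},{"translation":[-0.05,0,0],"twist":[0,0,0],"hand":42},{"translation":[-0.085,0,0],"twist":[0,0,0],"hand":42},{"translation":[-0.085,0,0],"twist":[0,0,0],"hand":42},{"translation":[-0.085,0,0],"twist":[0,0,0],"hand":42}]'
python3 -c "
from h import *
snap('top','t9');snap('scene','s9');blobs('t9')
plan((.3875,.262,.16,60))"
```

```text
time: 39.25
tool_pos: [0.5388, -0.0521, 0.0753]
tool_rot: [1.403, 1.57, 2.451]
contact_force: [-0.5, 0.5, 0.7]
opening: 0.0387
time: 39.75
tool_pos: [0.5391, -0.0523, 0.161]
tool_rot: [-1.088, 1.569, -0.04]
contact_force: [-0.2, -0.1, -0.5]
opening: 0.0389
blob 174.9 280.7 area 233 r 10.2 at z.02 [0.3879 0.2658]
now [ 0.5382 -0.052   0.1594] jaw 60.01 open 0.0386
-> (0.3875, 0.262, 0.16, 60) T [-0.0, 0.2874, 0.1967] tw [0.0002, -0.0005, -0.0025] rows>= 7
```

```bash
python3 -m creep '[{"translation":[0,0.04,0.027],"twist":[0,0,0],"hand":42},{"translation":[0,0.08,0.054],"twist":[0,0,0],"hand":42},{"translation":[0,0.12,0.082],"twist":[0,0,0],"hand":42},{"translation":[0,0.16,0.109],"twist":[0,0,0],"hand":42},{"translation":[0,0.2,0.137],"twist":[0,0,0],"hand":42}]'
python3 -m creep '[{"translation":[0,0.04,0.027],"twist":[0,0,0],"hand":42},{"translation":[0,0.087,0.06],"twist":[0,0,0],"hand":42},{"translation":[0,0.087,0.06],"twist":[0,0,0],"hand":42},{"translation":[0,0.087,0.06],"twist":[0,0,0],"hand":42},{"translation":[0,0.087,0.06],"twist":[0,0,0],"hand":42}]'
python3 -c "
from h import *
plan((.3875,.262,.095,60))"
```

```text
time: 40.35
tool_pos: [0.4317, 0.1678, 0.1587]
tool_rot: [2.012, 1.566, 3.058]
contact_force: [0.6, 0.8, 0.2]
opening: 0.0384
time: 40.85
tool_pos: [0.3865, 0.2624, 0.1583]
tool_rot: [2.209, 1.565, -3.028]
contact_force: [0.1, -1.0, -0.5]
opening: 0.0383
now [0.3865 0.2624 0.1583] jaw 59.97 open 0.0383
-> (0.3875, 0.262, 0.095, 60) T [0.0633, -0.0013, 0.0003] tw [-0.0005, -0.0034, -0.0046] rows>= 2
```

```bash
python3 -m creep '[{"translation":[0.025,-0.001,0.002],"twist":[0,-0.005,-0.004],"hand":42},{"translation":[0.05,-0.001,0.002],"twist":[0,-0.005,-0.004],"hand":42},{"translation":[0.075,-0.001,0.002],"twist":[0,-0.005,-0.004],"hand":42},{"translation":[0.106,-0.001,0.002],"twist":[0,-0.005,-0.004],"hand":42},{"translation":[0.106,-0.001,0.002],"twist":[0,-0.005,-0.004],"hand":42}]'
python3 -c "
from h import *
plan((.3875,.262,.048,60))"
python3 -m creep '[{"translation":[0,0,0],"twist":[0,0,0],"hand":0},{"translation":[0,0,0],"twist":[0,0,0],"hand":0},{"translation":[0,0,0],"twist":[0,0,0],"hand":0},{"translation":[0,0,0],"twist":[0,0,0],"hand":0}]' 20
python3 -c "
from h import *
plan((.3875,.262,.18,60),(.6289,-.069,.18,60))"
```

```text
time: 41.35
tool_pos: [0.3865, 0.2609, 0.0492]
tool_rot: [2.349, 1.564, -2.891]
contact_force: [-1.1, -0.0, 0.7]
opening: 0.0385
now [0.3865 0.2609 0.0492] jaw 59.81 open 0.0385
-> (0.3875, 0.262, 0.048, 60) T [0.0012, -0.0003, 0.0015] tw [-0.0034, -0.0047, -0.0048] rows>= 1
time: 41.75
tool_pos: [0.3871, 0.2609, 0.0502]
tool_rot: [2.305, 1.566, -2.934]
contact_force: [0.4, -1.4, 2.0]
opening: 0.0233
now [0.3871 0.2609 0.0502] jaw 59.8 open 0.0233
-> (0.3875, 0.262, 0.18, 60) T [-0.1298, 0.0007, 0.0007] tw [-0.0035, -0.0032, -0.0036] rows>= 3
-> (0.6289, -0.069, 0.18, 60) T [0.0, -0.3746, -0.166] tw [0.0, 0.0, 0.0] rows>= 9
```

```bash
python3 -m creep '[{"translation":[-0.03,0,0],"twist":[0,0,0],"hand":0},{"translation":[-0.065,0,0.001],"twist":[0,0,0],"hand":0},{"translation":[-0.1,0,0.001],"twist":[-0.003,-0.004,-0.003],"hand":0},{"translation":[-0.13,0,0.001],"twist":[-0.003,-0.004,-0.003],"hand":0},{"translation":[-0.13,0,0.001],"twist":[-0.003,-0.004,-0.003],"hand":0}]'
python3 -m creep '[{"translation":[0,-0.04,-0.018],"twist":[0,0,0],"hand":0},{"translation":[0,-0.08,-0.036],"twist":[0,0,0],"hand":0},{"translation":[0,-0.12,-0.053],"twist":[0,0,0],"hand":0},{"translation":[0,-0.16,-0.071],"twist":[0,0,0],"hand":0},{"translation":[0,-0.2,-0.089],"twist":[0,0,0],"hand":0}]'
python3 -m creep '[{"translation":[0,-0.04,-0.018],"twist":[0,0,0],"hand":0},{"translation":[0,-0.08,-0.036],"twist":[0,0,0],"hand":0},{"translation":[0,-0.12,-0.053],"twist":[0,0,0],"hand":0},{"translation":[0,-0.172,-0.076],"twist":[0,0,0],"hand":0},{"translation":[0,-0.172,-0.076],"twist":[0,0,0],"hand":0}]'
python3 -m creep '[{"translation":[0,0,0],"twist":[0,0,0],"hand":0},{"translation":[0,0,0],"twist":[0,0,0],"hand":0},{"translation":[0,0,0],"twist":[0,0,0],"hand":0}]'
python3 -c "
from h import *
plan((.6289,-.069,.096,60))"
```

```text
time: 42.25
tool_pos: [0.3901, 0.263, 0.1845]
tool_rot: [-0.52, 1.561, 0.527]
contact_force: [0.8, 0.2, -1.6]
opening: 0.0235
time: 42.75
tool_pos: [0.519, 0.0845, 0.1838]
tool_rot: [-0.431, 1.563, 0.617]
contact_force: [0.5, 0.5, -1.4]
opening: 0.0236
time: 43.25
tool_pos: [0.6318, -0.0721, 0.1821]
tool_rot: [-0.621, 1.563, 0.423]
contact_force: [0.1, 0.1, -1.2]
opening: 0.0236
time: 43.55
tool_pos: [0.631, -0.0708, 0.1817]
tool_rot: [-0.465, 1.564, 0.58]
contact_force: [0.1, -0.3, -1.3]
opening: 0.0237
now [ 0.631  -0.0708  0.1817] jaw 59.86 open 0.0237
-> (0.6289, -0.069, 0.096, 60) T [0.0857, 0.003, -0.0] tw [-0.0025, 0.0061, 0.0031] rows>= 2
```

```bash
python3 -m creep '[{"translation":[0.03,0.003,0],"twist":[-0.0025,0.006,0.003],"hand":0},{"translation":[0.06,0.003,0],"twist":[-0.0025,0.006,0.003],"hand":0},{"translation":[0.085,0.003,0],"twist":[-0.0025,0.006,0.003],"hand":0},{"translation":[0.085,0.003,0],"twist":[-0.0025,0.006,0.003],"hand":0},{"translation":[0.085,0.003,0],"twist":[-0.0025,0.006,0.003],"hand":0}]'
python3 -m creep '[{"translation":[0,0,0],"twist":[0,0,0],"hand":0},{"translation":[0,0,0],"twist":[0,0,0],"hand":0}]'
python3 -c "
from h import *
plan((.6289,-.069,.0765,60))"
```

```text
time: 44.05
tool_pos: [0.6289, -0.068, 0.0974]
tool_rot: [-0.381, 1.571, 0.667]
contact_force: [0.4, -0.0, -1.4]
opening: 0.0236
time: 44.25
tool_pos: [0.6298, -0.0679, 0.0995]
tool_rot: [-1.209, 1.567, -0.16]
contact_force: [-0.0, -1.2, -1.9]
opening: 0.0236
now [ 0.6298 -0.0679  0.0995] jaw 60.1 open 0.0236
-> (0.6289, -0.069, 0.0765, 60) T [0.023, 0.0003, -0.0015] tw [0.0017, 0.0012, 0.0033] rows>= 1
```

```bash
python3 -m creep '[{"translation":[0.004,0.0003,-0.0015],"twist":[0.0015,0.001,0.003],"hand":0},{"translation":[0.01,0.0003,-0.0015],"twist":[0.0015,0.001,0.003],"hand":0},{"translation":[0.016,0.0003,-0.0015],"twist":[0.0015,0.001,0.003],"hand":0},{"translation":[0.023,0.0003,-0.0015],"twist":[0.0015,0.001,0.003],"hand":0},{"translation":[0.023,0.0003,-0.0015],"twist":[0.0015,0.001,0.003],"hand":0}]'
python3 -m creep '[{"translation":[0.0005,0,0],"twist":[0,0,0],"hand":42},{"translation":[0.0005,0,0],"twist":[0,0,0],"hand":42},{"translation":[0.0005,0,0],"twist":[0,0,0],"hand":42},{"translation":[0.0005,0,0],"twist":[0,0,0],"hand":42}]'
python3 -m creep '[{"translation":[-0.02,0,0],"twist":[0,0,0],"hand":42},{"translation":[-0.05,0,0],"twist":[0,0,0],"hand":42},{"translation":[-0.09,0,0],"twist":[0,0,0],"hand":42},{"translation":[-0.13,0,0],"twist":[0,0,0],"hand":42},{"translation":[-0.13,0,0],"twist":[0,0,0],"hand":42}]'
python3 -c "
from h import *
plan((.55,-.2,.21,60),(.527,-.3172,.21,60))"
```

```text
time: 44.75
tool_pos: [0.6292, -0.0691, 0.0758]
tool_rot: [-0.912, 1.57, 0.135]
contact_force: [2.9, -0.2, -3.3]
opening: 0.0239
time: 45.15
tool_pos: [0.6291, -0.0691, 0.0753]
tool_rot: [-0.894, 1.57, 0.153]
contact_force: [-0.9, -0.0, -0.2]
opening: 0.0387
time: 45.65
tool_pos: [0.6316, -0.0697, 0.212]
tool_rot: [-1.256, 1.558, -0.209]
contact_force: [0.6, 0.2, 0.9]
opening: 0.0388
now [ 0.6316 -0.0697  0.212 ] jaw 60.01 open 0.0388
-> (0.55, -0.2, 0.21, 60) T [0.0014, 0.0056, -0.1537] tw [0.0002, 0.0038, 0.0118] rows>= 4
-> (0.527, -0.3172, 0.21, 60) T [0.0, -0.0387, -0.113] tw [0.0, 0.0, 0.0] rows>= 3
```

```bash
python3 -m creep '[{"translation":[0,0,-0.038],"twist":[0,0,0],"hand":30},{"translation":[0,0.003,-0.077],"twist":[0,0.002,0.006],"hand":30},{"translation":[0,0.004,-0.115],"twist":[0,0.002,0.006],"hand":30},{"translation":[0.0015,0.0056,-0.154],"twist":[0,0.004,0.012],"hand":30},{"translation":[0.0015,-0.006,-0.19],"twist":[0,0.004,0.012],"hand":30}]'
python3 -m creep '[{"translation":[0,-0.013,-0.037],"twist":[0,0,0],"hand":30},{"translation":[0,-0.025,-0.072],"twist":[0,0,0],"hand":30},{"translation":[0,-0.025,-0.072],"twist":[0,0,0],"hand":30},{"translation":[0,-0.025,-0.072],"twist":[0,0,0],"hand":30},{"translation":[0,-0.025,-0.072],"twist":[0,0,0],"hand":30}]'
python3 - <<'E'
from h import *
plan((.5269,-.3173,.1292,60))
t=snap('top','t10');s=snap('scene','s10')
up=lambda im,x0,y0,x1,y1,k:cv2.resize(im[y0:y1,x0:x1],None,fx=k,fy=k,interpolation=cv2.INTER_CUBIC)
a=up(t,235,130,345,240,3.6);b=up(s,180,185,310,290,3.07)
b=np.vstack([b,np.zeros((max(0,a.shape[0]-b.shape[0]),b.shape[1],3),np.uint8)])[:a.shape[0]]
o=np.hstack([a,b]);print(o.shape,a.shape);cv2.imwrite('pics/c12.png',o)
E
```

```text
time: 46.15
tool_pos: [0.54, -0.2378, 0.2095]
tool_rot: [1.672, 1.569, 2.719]
contact_force: [0.5, -0.7, 0.1]
opening: 0.0272
time: 46.65
tool_pos: [0.5257, -0.3116, 0.209]
tool_rot: [1.486, 1.568, 2.534]
contact_force: [-0.0, -0.1, 0.0]
opening: 0.0273
now [ 0.5257 -0.3116  0.209 ] jaw 60.06 open 0.0273
-> (0.5269, -0.3173, 0.1292, 60) T [0.0798, -0.0041, -0.0043] tw [0.001, 0.0003, -0.0031] rows>= 2
(396, 795, 3) (396, 396, 3)
```

View pics/c12.png

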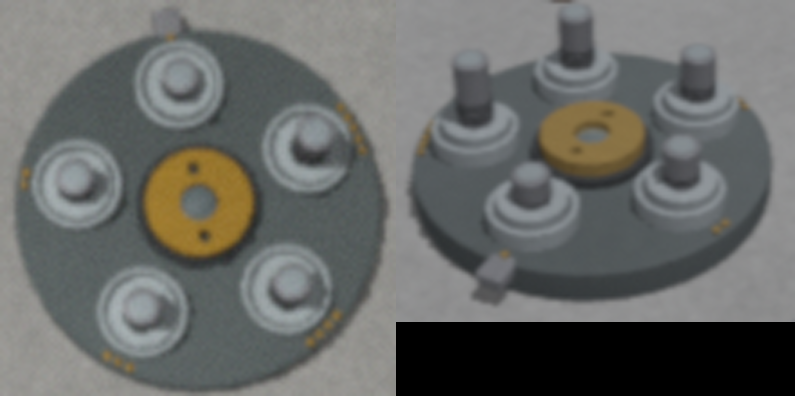

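c12: all five cells sit flat and centred in their own pockets, and the ring holes are at (194,168) and (204,236). Fetch the spanner again.

```bash
python3 -m creep '[{"translation":[0.02,-0.004,-0.0043],"twist":[0,0,-0.003],"hand":30},{"translation":[0.04,-0.004,-0.0043],"twist":[0,0,-0.003],"hand":30},{"translation":[0.04,-0.004,-0.0043],"twist":[0,0,-0.003],"hand":30},{"translation":[0.04,-0.004,-0.0043],"twist":[0,0,-0.003],"hand":30}]'
python3 - <<'E'
from h import *
plan((.5269,-.3173,.1292,60))
f=lambda X,Y:(255+(X+.5)/8-.5,150+(Y+.5)/8-.5)
a=atz('top',*f(270,212),.04);b=atz('top',*f(293,362),.04);d=a-b
print(a,b,(a+b)/2,np.linalg.norm(d),'yaw',np.degrees(np.arctan2(d[1],d[0])))
E
```

```text
time: 47.15
tool_pos: [0.5276, -0.3163, 0.1696]
tool_rot: [-0.803, 1.571, 0.247]
contact_force: [-0.3, -0.3, 0.1]
opening: 0.0275
now [ 0.5276 -0.3163  0.1696] jaw 60.17 open 0.0275
-> (0.5269, -0.3173, 0.1292, 60) T [0.0404, 0.0001, -0.0012] tw [0.003, 0.0001, 0.0001] rows>= 1
[0.61763603 0.0040009  0.04      ] [ 0.57418324 -0.00129326  0.04      ] [0.59590963 0.00135382 0.04      ] 0.043774112997266454 yaw 6.946503377114417
```

```bash
python3 -m creep '[{"translation":[0.015,0,-0.001],"twist":[0.003,0,0],"hand":30},{"translation":[0.03,0,-0.001],"twist":[0.003,0,0],"hand":30},{"translation":[0.04,0,-0.001],"twist":[0.003,0,0],"hand":30},{"translation":[0.04,0,-0.001],"twist":[0.003,0,0],"hand":30},{"translation":[0.04,0,-0.001],"twist":[0.003,0,0],"hand":30}]'
python3 -m creep '[{"translation":[0,0,0],"twist":[0,0,0],"hand":30},{"translation":[0,0,0],"twist":[0,0,0],"hand":30}]'
python3 -c "
from h import *
plan((.5269,-.3173,.1292,60))"
```

```text
time: 47.65
tool_pos: [0.5275, -0.3173, 0.1305]
tool_rot: [-1.555, 1.57, -0.507]
contact_force: [-0.4, -0.3, 0.9]
opening: 0.028
time: 47.85
tool_pos: [0.528, -0.3176, 0.1315]
tool_rot: [-1.662, 1.568, -0.614]
contact_force: [0.3, -0.2, 0.4]
opening: 0.0278
now [ 0.528  -0.3176  0.1315] jaw 60.02 open 0.0278
-> (0.5269, -0.3173, 0.1292, 60) T [0.0023, 0.0011, -0.0003] tw [0.0004, -0.0003, 0.003] rows>= 1
```

```bash
python3 -m creep '[{"translation":[0.002,0.001,0],"twist":[0,0,0.003],"hand":30},{"translation":[0.002,0.001,0],"twist":[0,0,0.003],"hand":30},{"translation":[0.002,0.001,0],"twist":[0,0,0.003],"hand":30}]'
python3 -m creep '[{"translation":[0,0,0],"twist":[0,0,0],"hand":0},{"translation":[0,0,0],"twist":[0,0,0],"hand":0},{"translation":[0,0,0],"twist":[0,0,0],"hand":0},{"translation":[0,0,0],"twist":[0,0,0],"hand":0}]' 40
python3 -c "
from h import *
plan((.5269,-.3173,.129,60))"
python3 -m creep '[{"translation":[-0.015,0,0],"twist":[0,0,0],"hand":0},{"translation":[-0.03,0,0],"twist":[0,0,0],"hand":0},{"translation":[-0.06,0,0],"twist":[0,0,0],"hand":0},{"translation":[-0.1,0,0],"twist":[0,0,0],"hand":0},{"translation":[-0.1,0,0],"twist":[0,0,0],"hand":0}]'
python3 -c "
from h import *
plan((.55,-.15,.23,78),(.5957,.0014,.23,97))"
```

```text
time: 48.15
tool_pos: [0.5271, -0.3171, 0.1296]
tool_rot: [-2.934, 1.571, -1.887]
contact_force: [-0.4, -0.3, -0.0]
opening: 0.0274
time: 48.55
tool_pos: [0.5271, -0.3171, 0.1295]
tool_rot: [3.086, 1.571, -2.149]
contact_force: [-0.3, -0.6, -0.1]
opening: 0.0116
now [ 0.5271 -0.3171  0.1295] jaw 60.02 open 0.0116
-> (0.5269, -0.3173, 0.129, 60) T [0.0005, 0.0, -0.0002] tw [0.0003, -0.0003, -0.0] rows>= 1
time: 49.05
tool_pos: [0.529, -0.3185, 0.2353]
tool_rot: [-1.743, 1.56, -0.695]
contact_force: [0.6, -0.5, -1.3]
opening: 0.0118
now [ 0.529  -0.3185  0.2353] jaw 60.03 open 0.0118
-> (0.55, -0.15, 0.23, 78) T [0.0044, 0.066, 0.1565] tw [-0.3137, -0.0033, 0.0098] rows>= 4
-> (0.5957, 0.0014, 0.23, 97) T [0.0, -0.0132, 0.1576] tw [-0.3316, 0.0, 0.0] rows>= 4
```

```bash
python3 -m creep '[{"translation":[0,0.016,0.039],"twist":[-0.08,0,0],"hand":0},{"translation":[0,0.033,0.078],"twist":[-0.16,0,0],"hand":0},{"translation":[0,0.05,0.117],"twist":[-0.24,0,0],"hand":0},{"translation":[0.002,0.066,0.1565],"twist":[-0.314,-0.003,0.01],"hand":0},{"translation":[0.002,0.066,0.1565],"twist":[-0.314,-0.003,0.01],"hand":0}]'
python3 -m creep '[{"translation":[0,-0.003,0.039],"twist":[-0.08,0,0],"hand":0},{"translation":[0,-0.006,0.078],"twist":[-0.16,0,0],"hand":0},{"translation":[0,-0.01,0.117],"twist":[-0.24,0,0],"hand":0},{"translation":[0,-0.013,0.157],"twist":[-0.332,0,0],"hand":0},{"translation":[0,-0.013,0.157],"twist":[-0.332,0,0],"hand":0}]'
python3 -m creep '[{"translation":[0,0,0],"twist":[0,0,0],"hand":0},{"translation":[0,0,0],"twist":[0,0,0],"hand":0},{"translation":[0,0,0],"twist":[0,0,0],"hand":0}]'
python3 -c "
from h import *
plan((.5955,.0016,.165,97))"
```

```text
time: 49.55
tool_pos: [0.5499, -0.145, 0.2314]
tool_rot: [0.906, 1.567, 2.274]
contact_force: [-0.1, 0.3, -1.2]
opening: 0.0115
time: 50.05
tool_pos: [0.5948, 0.0101, 0.2308]
tool_rot: [0.441, 1.566, 2.147]
contact_force: [-0.0, -0.3, -1.7]
opening: 0.0118
time: 50.35
tool_pos: [0.5946, 0.0088, 0.2305]
tool_rot: [0.578, 1.566, 2.282]
contact_force: [-1.0, -0.2, -1.4]
opening: 0.0119
now [0.5946 0.0088 0.2305] jaw 97.65 open 0.0119
-> (0.5955, 0.0016, 0.165, 97) T [0.0654, -0.0002, -0.0076] tw [0.0113, 0.0043, -0.0029] rows>= 2
```

```bash
python3 -m creep '[{"translation":[0.01,0,-0.0076],"twist":[0.011,0.004,-0.003],"hand":0},{"translation":[0.035,0,-0.0076],"twist":[0.011,0.004,-0.003],"hand":0},{"translation":[0.066,0,-0.0076],"twist":[0.011,0.004,-0.003],"hand":0},{"translation":[0.066,0,-0.0076],"twist":[0.011,0.004,-0.003],"hand":0},{"translation":[0.066,0,-0.0076],"twist":[0.011,0.004,-0.003],"hand":0}]'
python3 -m creep '[{"translation":[0,0,0],"twist":[0,0,0],"hand":0},{"translation":[0,0,0],"twist":[0,0,0],"hand":0}]'
python3 -c "
from h import *
plan((.5955,.0016,.153,97))"
```

```text
time: 50.85
tool_pos: [0.5952, 0.0006, 0.1643]
tool_rot: [1.161, 1.57, 2.853]
contact_force: [0.4, -0.2, -1.6]
opening: 0.0121
time: 51.05
tool_pos: [0.596, 0.0002, 0.1659]
tool_rot: [-1.794, 1.569, -0.103]
contact_force: [-0.8, -0.5, -2.2]
opening: 0.0118
now [5.960e-01 2.000e-04 1.659e-01] jaw 96.9 open 0.0118
-> (0.5955, 0.0016, 0.153, 97) T [0.0129, 0.0004, 0.0015] tw [-0.0017, -0.0004, 0.0019] rows>= 1
```

```bash
python3 -m creep '[{"translation":[0,0.0004,0.0015],"twist":[-0.0015,0,0.002],"hand":0},{"translation":[0.005,0.0004,0.0015],"twist":[-0.0015,0,0.002],"hand":0},{"translation":[0.01,0.0004,0.0015],"twist":[-0.0015,0,0.002],"hand":0},{"translation":[0.015,0.0004,0.0015],"twist":[-0.0015,0,0.002],"hand":0},{"translation":[0.016,0.0004,0.0015],"twist":[-0.0015,0,0.002],"hand":0}]'
python3 -c "
from h import *
plan((.5955,.0016,.1465,97));print(robot.observe()['torque'],robot.observe()['contact_force'])"
```

```text
time: 51.55
tool_pos: [0.5953, 0.0018, 0.149]
tool_rot: [1.689, 1.57, -2.901]
contact_force: [0.9, -0.9, -2.2]
opening: 0.0116
now [0.5953 0.0018 0.149 ] jaw 97.0 open 0.0116
-> (0.5955, 0.0016, 0.1465, 97) T [0.0025, -0.0002, -0.0002] tw [-0.0, -0.0001, -0.001] rows>= 1
[ 0.02325602 -0.0295348  -0.0263483 ] [ 0.92992388 -0.92868801 -2.16767961]
```

```bash
python3 -m creep '[{"translation":[0.0015,0,0],"twist":[0,0,0],"hand":0},{"translation":[0.003,0,0],"twist":[0,0,0],"hand":0},{"translation":[0.003,0,0],"twist":[0,0,0],"hand":0},{"translation":[0.003,0,0],"twist":[0,0,0],"hand":0},{"translation":[0.003,0,0],"twist":[0,0,0],"hand":0}]'
python3 -m creep '[{"translation":[0,0,0],"twist":[0.1,0,0],"hand":0},{"translation":[0,0,0],"twist":[0.2,0,0],"hand":0},{"translation":[0,0,0],"twist":[0.3,0,0],"hand":0},{"translation":[0,0,0],"twist":[0.4,0,0],"hand":0},{"translation":[0,0,0],"twist":[0.4,0,0],"hand":0}]'
python3 -c "
from h import *
plan((.5955,.0016,.1463,74));print(robot.observe()['torque'],robot.observe()['contact_force'])"
python3 -m creep '[{"translation":[0,0,0],"twist":[0.1,0,0],"hand":0},{"translation":[0,0,0],"twist":[0.2,0,0],"hand":0},{"translation":[0,0,0],"twist":[0.3,0,0],"hand":0},{"translation":[0,0,0],"twist":[0.4,0,0],"hand":0},{"translation":[0,0,0],"twist":[0.4,0,0],"hand":0}]'
python3 -c "
from h import *
plan((.5955,.0016,.1463,51));print(robot.observe()['torque'],robot.observe()['contact_force'])"
```

```text
time: 52.05
tool_pos: [0.5953, 0.0018, 0.1461]
tool_rot: [1.723, 1.57, -2.868]
contact_force: [0.4, -0.1, -1.8]
opening: 0.012
time: 52.55
tool_pos: [0.5956, 0.002, 0.1463]
tool_rot: [-0.56, 1.571, 0.732]
contact_force: [1.5, 0.4, -1.7]
opening: 0.0118
now [0.5956 0.002  0.1463] jaw 74.03 open 0.0118
-> (0.5955, 0.0016, 0.1463, 74) T [-0.0, 0.0, -0.0004] tw [0.0005, 0.0001, 0.0] rows>= 1
[ 0.24845753 -0.37537395  0.03388399] [ 1.48035695  0.42404075 -1.71184243]
time: 53.05
tool_pos: [0.5958, 0.002, 0.1464]
tool_rot: [-0.885, 1.57, 0.009]
contact_force: [1.1, -0.3, -1.5]
opening: 0.0118
now [0.5958 0.002  0.1464] jaw 51.21 open 0.0118
-> (0.5955, 0.0016, 0.1463, 51) T [0.0001, -0.0, -0.0005] tw [0.0036, 0.0003, 0.0004] rows>= 1
[ 0.09525337 -0.30835484  0.01176479] [ 1.07642501 -0.25681792 -1.50924728]
```

```bash
python3 -m creep '[{"translation":[0,0,0],"twist":[0.1,0,0],"hand":0},{"translation":[0,0,0],"twist":[0.2,0,0],"hand":0},{"translation":[0,0,0],"twist":[0.3,0,0],"hand":0},{"translation":[0,0,0],"twist":[0.3,0,0],"hand":0}]'
python3 -c "
from h import *
plan((.5955,.0016,.1463,34));print(robot.observe()['torque'],robot.observe()['contact_force'])"
python3 -m creep '[{"translation":[0,0,0],"twist":[0.06,0,0],"hand":0},{"translation":[0,0,0],"twist":[0.06,0,0],"hand":0},{"translation":[0,0,0],"twist":[0.06,0,0],"hand":0}]'
python3 -c "
from h import *
plan((.5955,.0016,.1463,31));print(robot.observe()['torque'],robot.observe()['contact_force'])"
```

```text
time: 53.45
tool_pos: [0.5958, 0.0019, 0.1464]
tool_rot: [-0.665, 1.57, -0.068]
contact_force: [1.0, 0.1, -2.0]
opening: 0.0119
now [0.5958 0.0019 0.1464] jaw 34.2 open 0.0119
-> (0.5955, 0.0016, 0.1463, 34) T [0.0001, -0.0001, -0.0005] tw [0.0034, 0.0005, 0.0004] rows>= 1
[ 0.04016151 -0.22863045  0.01212917] [ 0.98317823  0.13529033 -1.95918917]
time: 53.75
tool_pos: [0.5959, 0.002, 0.1464]
tool_rot: [-0.613, 1.57, -0.072]
contact_force: [1.6, 1.3, -2.3]
opening: 0.0118
now [0.5959 0.002  0.1464] jaw 31.01 open 0.0118
-> (0.5955, 0.0016, 0.1463, 31) T [0.0001, -0.0001, -0.0005] tw [0.0001, 0.0006, 0.0004] rows>= 1
[ 0.08119364 -0.31320702  0.03554283] [ 1.59240802  1.31229583 -2.27113955]
```

```bash
f(){ python3 -c "
from h import *
plan((.5955,.0016,.1463,31));print(robot.observe()['torque'])"; }
python3 -m creep '[{"translation":[0,0,0],"twist":[0.06,0,0],"hand":0},{"translation":[0,0,0],"twist":[0.06,0,0],"hand":0},{"translation":[0,0,0],"twist":[0.06,0,0],"hand":0}]'
f
python3 -m creep '[{"translation":[0,0,0],"twist":[0.06,0,0],"hand":0},{"translation":[0,0,0],"twist":[0.06,0,0],"hand":0},{"translation":[0,0,0],"twist":[0.06,0,0],"hand":0}]'
f
```

```text
time: 54.05
tool_pos: [0.5959, 0.002, 0.1465]
tool_rot: [-0.835, 1.57, -0.35]
contact_force: [1.3, 0.9, -2.2]
opening: 0.0116
now [0.5959 0.002  0.1465] jaw 27.79 open 0.0116
-> (0.5955, 0.0016, 0.1463, 31) T [0.0002, -0.0001, -0.0005] tw [-0.056, 0.0006, 0.0007] rows>= 1
[ 0.07871488 -0.36944451  0.6794326 ]
time: 54.35
tool_pos: [0.5958, 0.0021, 0.1465]
tool_rot: [-1.02, 1.57, -0.591]
contact_force: [0.4, 0.4, -2.5]
opening: 0.0123
now [0.5958 0.0021 0.1465] jaw 24.54 open 0.0123
-> (0.5955, 0.0016, 0.1463, 31) T [0.0002, -0.0003, -0.0005] tw [-0.1127, 0.0004, 0.0007] rows>= 1
[ 0.18594879 -0.14534346  0.93497265]
```

The tight stop is reached (0.93 N m). Back off within the pin play, lift, and take the spanner home.

```bash
python3 -m creep '[{"translation":[0,0,0],"twist":[-0.06,0,0],"hand":0},{"translation":[0,0,0],"twist":[-0.12,0,0],"hand":0},{"translation":[0,0,0],"twist":[-0.12,0,0],"hand":0},{"translation":[0,0,0],"twist":[-0.12,0,0],"hand":0}]'
python3 -c "
from h import *
print(robot.observe()['torque'])"
python3 -m creep '[{"translation":[-0.01,0,0],"twist":[0,0,0],"hand":0},{"translation":[-0.02,0,0],"twist":[0,0,0],"hand":0},{"translation":[-0.05,0,0],"twist":[0,0,0],"hand":0},{"translation":[-0.085,0,0],"twist":[0,0,0],"hand":0},{"translation":[-0.085,0,0],"twist":[0,0,0],"hand":0}]'
python3 -c "
from h import *
plan((.55,-.15,.23,46),(.527,-.3174,.23,60))"
```

```text
time: 54.75
tool_pos: [0.5956, 0.0019, 0.1464]
tool_rot: [-1.604, 1.57, -1.057]
contact_force: [0.8, -0.0, -1.2]
opening: 0.0114
[-0.05597221 -0.01343024 -0.00182736]
time: 55.25
tool_pos: [0.5978, 0.0017, 0.2378]
tool_rot: [-0.704, 1.56, -0.157]
contact_force: [-0.1, 0.1, -0.9]
opening: 0.0117
now [0.5978 0.0017 0.2378] jaw 31.31 open 0.0117
-> (0.55, -0.15, 0.23, 46) T [0.0076, -0.1047, -0.1198] tw [-0.2564, 0.0072, 0.0079] rows>= 4
-> (0.527, -0.3174, 0.23, 60) T [0.0, -0.0997, -0.1364] tw [-0.2443, 0.0, 0.0] rows>= 4
```

```bash
python3 -m creep '[{"translation":[0,-0.026,-0.03],"twist":[-0.064,0,0],"hand":0},{"translation":[0,-0.052,-0.06],"twist":[-0.128,0,0],"hand":0},{"translation":[0,-0.078,-0.09],"twist":[-0.192,0.003,0.004],"hand":0},{"translation":[0.004,-0.105,-0.12],"twist":[-0.256,0.007,0.008],"hand":0},{"translation":[0.004,-0.105,-0.12],"twist":[-0.256,0.007,0.008],"hand":0}]'
python3 -m creep '[{"translation":[0,-0.025,-0.034],"twist":[-0.06,0,0],"hand":0},{"translation":[0,-0.05,-0.068],"twist":[-0.12,0,0],"hand":0},{"translation":[0,-0.075,-0.102],"twist":[-0.18,0,0],"hand":0},{"translation":[0,-0.097,-0.131],"twist":[-0.244,0,0],"hand":0},{"translation":[0,-0.097,-0.131],"twist":[-0.244,0,0],"hand":0}]'
python3 -m creep '[{"translation":[0,0,0],"twist":[0,0,0],"hand":0},{"translation":[0,0,0],"twist":[0,0,0],"hand":0},{"translation":[0,0,0],"twist":[0,0,0],"hand":0}]'
python3 -c "
from h import *
plan((.5271,-.3171,.146,60))"
```

```text
time: 55.75
tool_pos: [0.5482, -0.1547, 0.2332]
tool_rot: [2.964, 1.569, -2.521]
contact_force: [-0.7, -0.4, -2.0]
opening: 0.0116
time: 56.25
tool_pos: [0.5253, -0.3201, 0.2331]
tool_rot: [2.972, 1.568, -2.272]
contact_force: [0.7, -0.0, -1.6]
opening: 0.0119
time: 56.55
tool_pos: [0.5257, -0.3188, 0.2332]
tool_rot: [2.886, 1.568, -2.357]
contact_force: [-0.9, -0.4, -1.5]
opening: 0.0117
now [ 0.5257 -0.3188  0.2332] jaw 59.59 open 0.0117
-> (0.5271, -0.3171, 0.146, 60) T [0.0872, -0.0005, 0.0024] tw [-0.0072, -0.0029, -0.0008] rows>= 2
```

```bash
python3 -m creep '[{"translation":[0.03,-0.0005,0.0024],"twist":[-0.007,-0.003,-0.001],"hand":0},{"translation":[0.06,-0.0005,0.0024],"twist":[-0.007,-0.003,-0.001],"hand":0},{"translation":[0.087,-0.0005,0.0024],"twist":[-0.007,-0.003,-0.001],"hand":0},{"translation":[0.087,-0.0005,0.0024],"twist":[-0.007,-0.003,-0.001],"hand":0},{"translation":[0.087,-0.0005,0.0024],"twist":[-0.007,-0.003,-0.001],"hand":0}]'
python3 -m creep '[{"translation":[0,0,0],"twist":[0,0,0],"hand":0},{"translation":[0,0,0],"twist":[0,0,0],"hand":0}]'
python3 -c "
from h import *
plan((.5271,-.3171,.134,60))"
```

```text
time: 57.05
tool_pos: [0.5276, -0.3165, 0.1468]
tool_rot: [-0.711, 1.571, 0.336]
contact_force: [0.2, -0.1, -2.0]
opening: 0.0115
time: 57.25
tool_pos: [0.5285, -0.3168, 0.1488]
tool_rot: [-1.628, 1.567, -0.58]
contact_force: [0.5, -0.3, -1.2]
opening: 0.0118
now [ 0.5285 -0.3168  0.1488] jaw 60.06 open 0.0118
-> (0.5271, -0.3171, 0.134, 60) T [0.0148, 0.0011, -0.001] tw [0.0011, -0.0002, 0.0036] rows>= 1
```

```bash
python3 -m creep '[{"translation":[0.004,0.001,-0.001],"twist":[0.001,0,0.0035],"hand":0},{"translation":[0.008,0.001,-0.001],"twist":[0.001,0,0.0035],"hand":0},{"translation":[0.012,0.001,-0.001],"twist":[0.001,0,0.0035],"hand":0},{"translation":[0.0148,0.001,-0.001],"twist":[0.001,0,0.0035],"hand":0},{"translation":[0.0148,0.001,-0.001],"twist":[0.001,0,0.0035],"hand":0}]'
python3 -c "
from h import *
plan((.5271,-.3171,.1298,60));print(robot.observe()['torque'])"
```

```text
time: 57.75
tool_pos: [0.5269, -0.317, 0.1332]
tool_rot: [1.594, 1.57, 2.641]
contact_force: [-0.3, 0.7, -2.1]
opening: 0.0116
now [ 0.5269 -0.317   0.1332] jaw 60.0 open 0.0116
-> (0.5271, -0.3171, 0.1298, 60) T [0.0034, -0.0002, 0.0] tw [0.0, -0.0, -0.0013] rows>= 1
[-0.02751361  0.03853127 -0.03552214]
```

In the holes. Seat, release, retreat, and check with pictures.

```bash
python3 -m creep '[{"translation":[0.002,0,0],"twist":[0,0,0],"hand":0},{"translation":[0.0035,0,0],"twist":[0,0,0],"hand":0},{"translation":[0.0035,0,0],"twist":[0,0,0],"hand":30},{"translation":[0.0035,0,0],"twist":[0,0,0],"hand":30},{"translation":[0.0035,0,0],"twist":[0,0,0],"hand":30}]'
python3 -m creep '[{"translation":[-0.03,0,0],"twist":[0,0,0],"hand":30},{"translation":[-0.06,0,0],"twist":[0,0,0],"hand":30},{"translation":[-0.1,0,0],"twist":[0,0,0],"hand":30},{"translation":[-0.14,0,0],"twist":[0,0,0],"hand":30},{"translation":[-0.14,0,0],"twist":[0,0,0],"hand":30}]'
python3 -m creep '[{"translation":[0,0,0],"twist":[0,0,0],"hand":30},{"translation":[0,0,0],"twist":[0,0,0],"hand":30}]'
python3 - <<'E'
from h import *
t=snap('top','t11');s=snap('scene','s11')
up=lambda im,x0,y0,x1,y1,k:cv2.resize(im[y0:y1,x0:x1],None,fx=k,fy=k,interpolation=cv2.INTER_CUBIC)
a=up(t,240,135,340,235,4);b=up(s,110,110,310,310,2)
cv2.imwrite('pics/c13.png',np.hstack([a,b]));cv2.imwrite('pics/t11.png',t)
E
```

```text
time: 58.25
tool_pos: [0.527, -0.3171, 0.13]
tool_rot: [1.742, 1.57, 2.789]
contact_force: [0.2, -0.6, -0.6]
opening: 0.027
time: 58.75
tool_pos: [0.529, -0.3185, 0.2768]
tool_rot: [-1.733, 1.559, -0.686]
contact_force: [0.5, -0.2, 0.4]
opening: 0.0274
time: 58.95
tool_pos: [0.5289, -0.3185, 0.2768]
tool_rot: [-1.736, 1.559, -0.688]
contact_force: [0.7, 0.7, 0.3]
opening: 0.0275
```

View pics/c13.png

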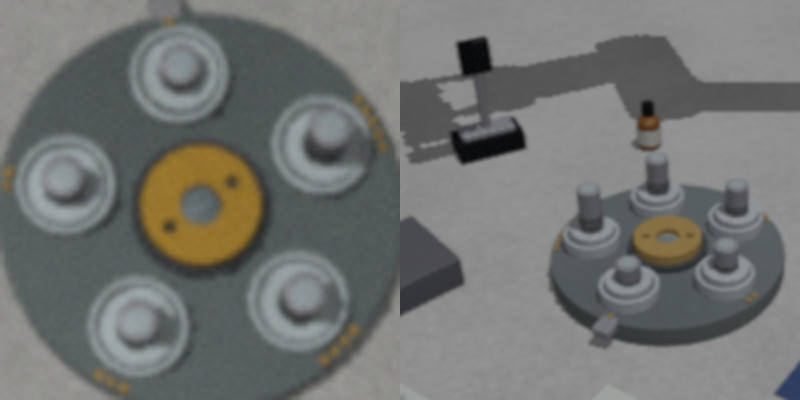

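c13: the cells are seated and the spanner stands upright in its stand. The holes at (233,182) and (169,227) give about 63° from slack, i.e. roughly 1.1 rad: home. Handing in.

```bash
python3 -c "
from cell import robot
print(robot.hand_in())"
```

```text
the job is handed in; nothing more can be done
None
```

The job is done and handed in at about 59 s on the robot's clock, against the 210 s limit; `hand_in` reports no verdict.

**What I did**
- **Slack:** with both spanner pins in the holes, I turned the ring anticlockwise until it hit its hard stop. The torque rose to about 1 N m there. I then stood the spanner back in its stand.
- **Lens cells:** all five were present. I put 1 to 5 into their pockets in order. Lens 2 was knocked a few centimetres aside during the run, so I measured its place again before picking it up.
- **Home:** I turned the ring clockwise to its tight stop, where the torque rose to about 0.93 N m, and returned the spanner to its stand.

**Last checks**
- **Ring:** the holes in the last picture stand about 63° from the slack position, which is about 1.1 rad.
- **Cells and spanner:** the last picture shows every cell upright and level in its own pocket, and the spanner upright and released in its stand.
- **Not measured:** I judged the depth of the cells and pins from the tool height and the pictures.
- **Bystanders:** I saw no contact with any of them, but I did not measure their positions at the end.

**What disagreed**
- **Scene camera:** it read about 2 mm off from the top camera.
- **First ring insertion:** I shifted the spanner the wrong way once and touched down lightly beside the holes. I lifted it and corrected this before turning the ring.

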